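# Pack candles and swap trays over the turntable

### The job

Put all the gold pillar candles that stand about the table into the tray on the work board, then slide that tray by its tab over the small step onto the free half of the turntable until it is home against the divider bar. Turn the turntable half a turn by its dowels until it clicks in, slide the other tray that comes round back over the step until its whole body stands on the work board (the tab may overhang), and finally set its gift boxes on the grey felt mat. Trays are slid level, never lifted or tipped, the candles must end in their tray, and the other things on the table stay where they are.

Things in the scene. Friction and masses are not known exactly. Their poses are not given: they have to be found in the camera images.
- tray_c (a point): centre, 14 mm above the underside, of the tray to load: wooden, 140 mm along x, 110 along y, 28 high, 0.3 kg, z up. Walls 8 mm thick, 15 high round a floor of 124 x 94 mm, 13 mm above the underside. Slides along its y on two runners (x = -50, +50 mm), their ends sloped (8 mm up over the last 14 mm) to ride over the step. Starts empty on the work board, tab (-y) away from the turntable.
- tray_tab (a point): middle of that tray's upright pull tab: 8 mm thick along the tray's y, 40 mm wide along x, on a 34 mm tongue outside the tray's -y wall; 85 mm from the tray's centre towards its -y. Tab top 58 mm above the tray's underside, this point 45, tongue top 14. 26 mm free between tab and wall. Tray's axes.
- tray2_c (a point): centre, 14 mm above the underside, of the second tray, same in all sizes and axes as the first, holding the gift boxes. Starts on the turntable, on the half away from the work board, home against the divider bar, its tab (-y) pointing outwards.
- tray2_tab (a point): middle of the second tray's upright pull tab: 8 mm thick along the tray's y, 40 mm wide along x, on a 34 mm tongue outside the tray's -y wall; 85 mm from the tray's centre towards its -y. Tab top 58 mm above the tray's underside, this point 45, tongue top 14. 26 mm free between tab and wall. Tray's axes.
- board_c (a point): centre of the top face of the fixed wooden work board, 240 x 240 mm, 30 mm high; x and y run along its edges, z up. Its +y edge (120 mm from this point) faces the turntable, 3 to 5 mm from its rim at the nearest. The turntable's top is 3 mm higher than the board's: that is the step.
- disc_c (a point): centre of the white turntable disc (310 mm across) at its top face, 33 mm above the table; turns with it, z up. A divider bar 12 mm wide, 270 long, 16 high lies along its x through the centre. Free half: the disc's -y side, by the board at the start. Home: the wall opposite the tab touches the bar, tray centre 61 mm from the bar's middle line and midway along it, tray x along the bar, tab outwards.
- peg_a (a point): on the axis of an upright round dowel fixed on the disc, to turn it by: 14 mm in diameter, top 60 mm above the disc's top, this point 37 mm above it, on the bar at the disc's x = -120 mm
- peg_b (a point): the same for the other dowel, at the disc's x = +120 mm
- disc (a joint): angle of the turntable, rad, positive counter-clockwise from above; 0 at the start; turns either way up to 3.7. A spring catch holds it at 0 and at half a turn (+3.14 or -3.14); about 9 N at a dowel breaks it out, it turns freely between, and clicks in within about 0.03 rad of a catch position.
- candle0_c (a point): centre of a gold pillar candle, a cylinder 40 mm in diameter and 46 mm high, 55 g, z along its axis; stands on the table. May be absent.
- candle1_c (a point): centre of a gold pillar candle, a cylinder 40 mm in diameter and 46 mm high, 55 g, z along its axis; stands on the table. May be absent.
- candle2_c (a point): centre of a gold pillar candle, a cylinder 40 mm in diameter and 46 mm high, 55 g, z along its axis; stands on the table. May be absent.
- candle3_c (a point): centre of a gold pillar candle, a cylinder 40 mm in diameter and 46 mm high, 55 g, z along its axis; stands on the table. May be absent.
- gift0_c (a point): centre of a finished gift box of brown card with a dark ribbon round it, 50 x 50 mm and 40 mm high, 80 g, z up, sides along its x and y; starts on the floor of the second tray. May be absent.
- gift1_c (a point): centre of a finished gift box of brown card with a dark ribbon round it, 50 x 50 mm and 40 mm high, 80 g, z up, sides along its x and y; starts on the floor of the second tray. May be absent.
- mat_c (a point): centre of the top face of a fixed grey felt mat, 110 mm along its x, 160 mm along its y, 4 mm thick
- mug: white mug with a handle, 82 mm across, 95 mm high, origin under its centre; a bystander, to be left alone
- spool: grey ribbon spool lying flat, 80 mm across, 34 mm high, origin under its centre; a bystander, to be left alone
- jar: clear jar of small ornaments, 82 mm across, 97 mm high, origin under its centre; a bystander, to be left alone
- tree: small green toy tree, 60 mm across, 110 mm high, origin under its centre; a bystander, to be left alone
- scissors: steel scissors lying flat, 185 mm long, 11 mm high, origin at the pivot; a bystander, to be left alone
There are look-alikes about, which are no part of the job. Leave any green look-alike of the part that bears candle0_c alone.

How it is judged:
By the outcome, as a careful person would: the job done as asked, in the order asked, and still so for the second after the job is handed in, with the robot touching nothing.
Of candle0, candle1, candle2, candle3 only 2 to 4 are there at a start; the rules pass over those that are not, and their reading is None.
Of gift0, gift1 only 1 to 2 are there at a start; the rules pass over those that are not, and their reading is None.
At some moment in a run one of candle0, candle1, candle2, candle3 may be knocked a few centimetres aside while the robot is not near it.
Once in a run the grip may slacken for a moment while it holds something.
It also fails if it takes over 210 s, if anything falls off the work surface, if the arm or the gripper's body presses on something with over 40 N, if the wrist force passes 120 N, or if a joint passes its speed limit or range.

### The arm

A 7-joint arm with a two-finger parallel gripper is mounted at the origin on the work surface. World frame = base frame: x ahead of the robot, y to its left, z up, the work surface at z = 0. Lengths are in m, angles in degrees, forces in N, time in s.
With the tool pointing down it reaches from about 0.425 to 0.875 m from the base axis. Payload 4.7 kg.
Tool frame: the origin (TCP) lies at the very end of the fingers, on their centre line; the grasp point (between the pads) lies 19 mm behind it; z points along the fingers, y is the line along which they close (so a half turn about z gives the same grasp; the last joint's range is limited). The gripper opens to 87 mm and grips with 3 to 60 N. Pads are 19 mm wide; open, the fingers measure 117 mm over their backs; the gripper's body (75 mm by 190 mm) begins 51 mm behind the grasp point.
Start: joints at [-74.593, 18.392, -4.016, 83.108, 1.295, 78.541, -3.26], TCP at [0.164, 0.629, 0.223] pointing down, gripper open.
Joint ranges: [-163.93, 163.93], [-17.29, 119.83], [-79.2, 71.16], [3.27, 140.29], [-89.18, 269.18], [5.43, 117.66], [-154.24, 154.24]. Speed limits (degrees/s): [147.25, 147.25, 180, 180, 180, 180, 180].

### API

Orientations are given as [roll, pitch, yaw] about the fixed x, y, z axes, in that order (R = Rz(yaw) Ry(pitch) Rx(roll)).
In Python, from cell import get_obs, read_camera, sign_off, silhouettes gives the robot as it stands.
- The arm moves only by the tool play_rows, never from a script. Its argument "steps" is a list that holds one entry, the list of rows, each a list of 7 numbers: the shift along the tool's x, y, z in m, then the turn, a rotation vector about the tool's x, y, z in rad, then the finger opening in m, from 0 to 0.087. A call has 1 to 12 rows; each row shifts and turns the commanded pose from where the row before left it, along the tool's axes as they then stand; what a row does not reach is not made up. A row lasts 1/10 s, in which the tool goes at most 50 mm and 8.59 degrees, less where a joint would pass 70% of its speed; a pose out of reach is approached as far as the arm can. A call is refused whole if a number of a shift passes 0.05 or a number of a turn 0.15, either way. A call with a gripper value outside its range is refused whole. The fingers move at their own pace and stop on an object; "force" is the grip in N (left out, the last holds). Time passes only in rows, so rows that do not move let the fingers close. It gives the time, the measured TCP pose, the force, the opening and the grip force at its end, in the units of the state.
- get_obs(): the state, without advancing time (a new reading comes with each control period).
- read_camera(name): name is "scene" or "top" or "wrist"; returns a dict with "frame" (480x640x3 uint8, red, green, blue), "intrinsics" (3x3 intrinsics, pixels), "k1" (the pictures are not rectified: a ray, as slopes to the right and down, at radius r is drawn at 1 + k1 r^2 times it, then the intrinsics apply), "view" (4x4, takes a point from world to camera coordinates). Camera axes: x right, y up, looking along -z (the intrinsics and any distortion apply to the point x, -y, -z); pixel columns grow to the right and rows downward; lengths in m; the calibration is good to about 2 mm. A picture is of the moment at which its call begins. There is no depth.
- sign_off(): hands the job in; it is judged then, once.
Trained networks look in the newest picture that a camera, given by its name, has taken for a name from the list of things; names that differ only in an ending like _2 or _b are one class to them, and where a whole thing is asked for, a point or a joint stands for the part that bears it (a point fixed in the world has none). Each returns a list of dicts, best first, with "p" (0 to 1); they miss things now and then, are a little off and sometimes report something else, mostly with a low value. They report only what shows in the picture. A call takes as long as a camera call. They do not tell look-alikes from the thing itself.
- silhouettes(camera, name): "pixels" (480x640 bool, what is visible of it) and "extent" ([left, top, right, bottom] in pixels, round what is visible of it).
The state is a dict: "time_s": time; "qpos": joint angles; "joint_velocities": joint speeds; "effort": joint torques, N m; "tool_pos": TCP position; "tool_rot": TCP orientation; "force": force on the tool from outside, world axes, zero at the start; "wrist_torque": the same for the moment, N m; "grip_width": finger opening in m; "grasp_force": force on a finger pad.
Only numpy, scipy, OpenCV 4.12 (cv2) and the standard library are available. Lean on these libraries where they do the work, as an engineer would, in place of code of your own. Each camera call takes 0.05 s, during which the arm holds its last target. There are 200 camera calls.

## Working session

There is one attempt and no reset: what is moved stays moved. The work goes in short steps, Python scripts to look and compute and a tool call to move; the robot and the scene stay as the last step left them, time stands still between calls to the robot, and variables do not carry over. Pictures are saved under pics/ and viewed, at most 14 in all, crops included, and the job is handed in when it is done.

Besides the shell and the picture viewer there is one more tool, called after "Call:" in YAML: its name, and indented under it one key for each argument. play_rows: Moves the arm, as the interface text tells. Its arguments: {"type":"object","properties":{"steps":{"type":"array","items":{"type":"array","items":{"type":"array","items":{"type":"number"}}}},"force":{"type":"number"}},"required":["steps"]}

```bash
ls; mkdir -p pics; cat > h.py <<'E'
import numpy as np, cv2
from cell import *
def cam(n, save=None):
    c=read_camera(n)
    if save: cv2.imwrite('pics/'+save, c['frame'][:,:,::-1])
    return c
def proj(c,P):
    V=np.array(c['view']);K=np.array(c['intrinsics']);P=np.atleast_2d(P)
    q=(V[:3,:3]@P.T).T+V[:3,3]
    s=np.c_[q[:,0]/-q[:,2],-q[:,1]/-q[:,2]]
    s=s*(1+c['k1']*(s**2).sum(1,keepdims=True))
    return s@K[:2,:2].T+K[:2,2]
def unproj(c,uv,z):
    V=np.array(c['view']);K=np.array(c['intrinsics']);uv=np.atleast_2d(np.array(uv,float))
    d=(uv-K[:2,2])@np.linalg.inv(K[:2,:2]).T
    s=d.copy()
    for _ in range(20): s=d/(1+c['k1']*(s**2).sum(1,keepdims=True))
    r=np.c_[s[:,0],-s[:,1],-np.ones(len(s))]@V[:3,:3]
    o=-V[:3,:3].T@V[:3,3]
    return o+r*((z-o[2])/r[:,2])[:,None]
E
python3 - <<'E'
from h import *
o=get_obs();print({k:np.round(v,3) for k,v in o.items()})
for n in ['scene','top','wrist']:
    c=cam(n,n+'0.png');V=np.array(c['view']);print(n,np.round(-V[:3,:3].T@V[:3,3],3),np.round(V[:3,:3],2).tolist())
    if n!='wrist':
        for t in ['tray_c','candle0_c','gift0_c','mat_c','disc','peg_a','mug','spool','jar','tree','scissors']:
            try:
                print(t,[(round(d['p'],2),np.round(d['extent']).tolist(),np.round(unproj(c,np.argwhere(d['pixels']).mean(0)[::-1],.03)[0,:2],3).tolist()) for d in silhouettes(n,t)])
            except Exception as e: print(t,e)
E
```

```text
pics
{'time_s': np.float64(0.0), 'qpos': array([-74.594,  18.438,  -4.017,  83.174,   1.296,  78.541,  -3.258]), 'joint_velocities': array([ 0.079, -0.033, -0.026, -0.068,  0.001, -0.031,  0.04 ]), 'effort': array([ 1.0000e-03, -4.9129e+01, -4.0300e-01, -3.1252e+01, -6.4000e-02,
        4.4000e-02,  0.0000e+00]), 'tool_pos': array([0.164, 0.628, 0.221]), 'tool_rot': array([-1.79892e+02,  6.00000e-03,  1.65407e+02]), 'force': array([-0.42 , -0.326, -0.345]), 'wrist_torque': array([-0.014,  0.001,  0.018]), 'grasp_force': np.float64(0.0), 'grip_width': np.float64(0.087)}
scene [1.072 0.295 0.761] [[-0.47, 0.88, -0.01], [-0.66, -0.35, 0.66], [0.58, 0.32, 0.75]]
tray_c [(0.74, [199.0, 192.0, 277.0, 255.0], [0.551, -0.213])]
candle0_c [(0.94, [122.0, 213.0, 147.0, 237.0], [0.667, -0.402]), (0.85, [154.0, 184.0, 175.0, 208.0], [0.559, -0.407])]
gift0_c [(0.89, [372.0, 240.0, 405.0, 280.0], [0.489, 0.139])]
mat_c [(0.94, [220.0, 148.0, 291.0, 189.0], [0.375, -0.266])]
disc [(0.86, [273.0, 210.0, 427.0, 339.0], [0.58, 0.064]), (0.21, [337.0, 240.0, 430.0, 319.0], [0.554, 0.156])]
peg_a [(0.8
[... 1040 characters left out ...]
.0, 352.0, 292.0], [0.549, 0.054])]
peg_a [(0.63, [238.0, 177.0, 348.0, 290.0], [0.549, 0.054]), (0.32, [232.0, 205.0, 291.0, 260.0], [0.559, 0.157])]
mug [(0.63, [408.0, 136.0, 444.0, 182.0], [0.77, -0.295])]
spool [(0.8, [170.0, 191.0, 196.0, 216.0], [0.632, 0.376]), (0.72, [257.0, 209.0, 280.0, 228.0], [0.598, 0.148]), (0.45, [240.0, 306.0, 259.0, 333.0], [0.321, 0.188])]
jar [(0.2, [348.0, 188.0, 437.0, 280.0], [0.568, -0.199])]
tree [(0.9, [238.0, 312.0, 258.0, 335.0], [0.319, 0.19]), (0.38, [254.0, 237.0, 279.0, 254.0], [0.527, 0.148])]
scissors [(0.91, [154.0, 299.0, 216.0, 334.0], [0.323, 0.367])]
wrist [0.085 0.651 0.385] [[0.25, 0.97, 0.0], [-0.92, 0.24, -0.3], [-0.29, 0.07, 0.95]]
```

View pics/scene0.png

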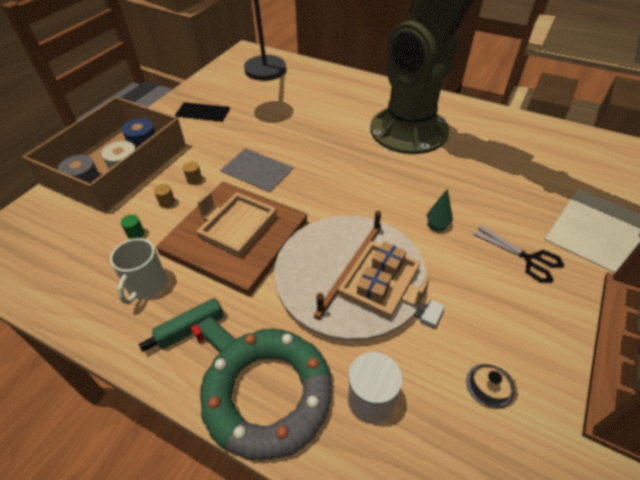

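View pics/top0.png

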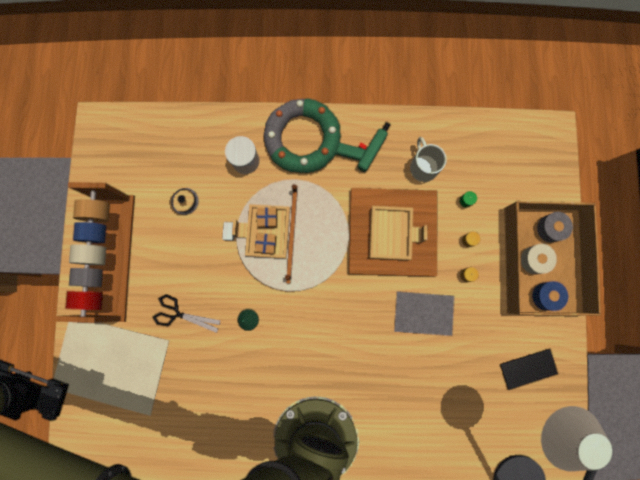

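The table holds two gold candles, at top-view pixels (472,240) and (471,274), and a green look-alike at (469,200). The board and tray are at (392,232), the disc at (292,235), and two gifts at (265,217) and (266,243). Next I'll measure all of these properly.

```bash
python3 - <<'E'
from h import *
from scipy.optimize import least_squares
c=cam('top');s=cam('scene')
hsv=cv2.cvtColor(c['frame'],cv2.COLOR_RGB2HSV)
def rgb(u,v): return c['frame'][v,u].tolist(), hsv[v,u].tolist()
for p in [(472,240),(471,274),(358,200),(430,265),(390,233),(320,200),(420,310),(500,300)]: print(p,rgb(*p))
# gold candles: match both views
def blob(k,name):
    r=[]
    for d in silhouettes(k,name): 
        if d['p']>.3: r.append((round(d['p'],2),np.round(np.argwhere(d['pixels']).mean(0)[::-1],1).tolist(),np.round(d['extent']).tolist()))
    return r
print('top',blob('top','candle0_c'));print('scene',blob('scene','candle0_c'))
# disc ellipse, tray boxes, board
cont=[np.argwhere(d['pixels'])[:,::-1] for d in silhouettes('top','disc')[:1]][0]
h=cv2.convexHull(cont.astype(np.int32))[:,0]
P=unproj(c,h,.033)[:,:2];f=least_squares(lambda q:np.hypot(*(P-q[:2]).T)-.155,[.55,.05],loss='soft_l1',f_scale=.003).x;print('disc',f)
for n,z in [('tray_c',.058),('mat_c',.004)]:
    for d in silhouettes('top',n)[:3]:
        p=np.argwhere(d['pixels'])[:,::-1].astype(np.float32);
        Q=unproj(c,p,z)[:,:2].astype(np.float32);print(n,d['p'],cv2.minAreaRect(Q))
m=((hsv[...,2]<140)&(hsv[...,0]<15)&(hsv[...,1]>120)).astype(np.uint8);m[:,:345]=0;m[:,445:]=0;m[:180]=0;m[285:]=0
m=cv2.morphologyEx(m,cv2.MORPH_OPEN,np.ones((3,3)))
Q=unproj(c,np.argwhere(m)[:,::-1],.03)[:,:2].astype(np.float32);print('board',cv2.minAreaRect(Q))
cv2.imwrite('pics/crop1.png',cv2.resize(c['frame'][170:345,220:490,::-1],(800,518),interpolation=cv2.INTER_CUBIC))
E
```

```text
(472, 240) ([201, 156, 55], [21, 185, 201])
(471, 274) ([185, 147, 60], [21, 172, 185])
(358, 200) ([164, 100, 49], [13, 179, 164])
(430, 265) ([156, 91, 43], [13, 185, 156])
(390, 233) ([209, 180, 111], [21, 120, 209])
(320, 200) ([205, 191, 166], [19, 49, 205])
(420, 310) ([104, 98, 98], [0, 15, 104])
(500, 300) ([141, 109, 62], [18, 143, 141])
top [(0.75, [468.1, 198.8], [457.0, 189.0, 479.0, 206.0]), (0.64, [470.6, 239.3], [462.0, 229.0, 481.0, 246.0])]
scene [(0.65, [163.8, 195.4], [153.0, 183.0, 173.0, 208.0]), (0.6, [132.4, 225.9], [121.0, 214.0, 147.0, 239.0])]
disc [0.55452052 0.07732406]
tray_c 0.95 ((0.5606136918067932, -0.20831263065338135), (0.14677554368972778, 0.1396457701921463), 88.28599548339844)
tray_c 0.36 ((0.7670475244522095, 0.2208610624074936), (0.11128292232751846, 0.08413810282945633), 28.65818977355957)
mat_c 0.68 ((0.3460824489593506, -0.2889343202114105), (0.16450215876102448, 0.11322395503520966), 86.92628479003906)
board ((0.5705873966217041, -0.13140183687210083), (0.006747566629201174, 0.10571947693824768), 88.99055480957031)
```

View pics/crop1.png

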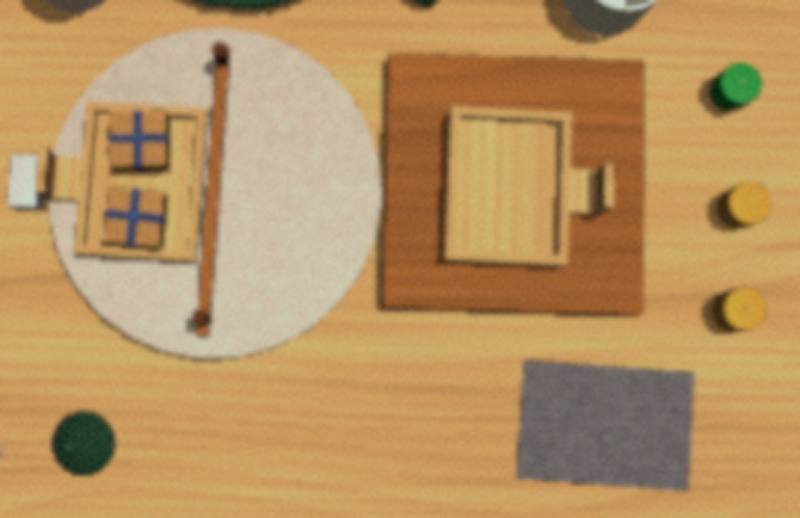

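```bash
python3 - <<'E'
from h import *
c=cam('top')
U=lambda L,z: unproj(c,np.array(L)/2.963+np.array([220,170]),z)[:,:2]
def rep(n,L,z):
    P=U(L,z);print(n,np.round(P,3).tolist(),'c',np.round(P.mean(0),4), 'edge angles',[round(float(np.degrees(np.arctan2(*(P[(i+1)%len(P)]-P[i])[::-1]))),1) for i in range(len(P))],[round(float(np.linalg.norm(P[(i+1)%len(P)]-P[i])),3) for i in range(len(P))])
rep('board',[(387,57),(643,61),(641,313),(381,308)],.03)
rep('tray',[(450,107),(572,111),(567,264),(445,260)],.058)
rep('tray2',[(90,103),(210,108),(195,262),(76,257)],.058)
rep('mat',[(525,360),(693,373),(688,489),(517,477)],.004)
rep('cand',[(749,204),(743,308)],.046)
rep('pegtops',[(221,49),(203,316)],.093)
rep('bar',[(222,66),(203,330)],.049)
rep('tab',[(613,165),(613,206)],.088)
rep('gift',[(137,140),(135,217)],.083)
rep('disc',[(50,190),(382,190),(216,28),(212,359)],.033)
E
```

```text
board [[0.684, -0.081], [0.686, -0.322], [0.449, -0.318], [0.449, -0.079]] c [ 0.5668 -0.2   ] edge angles [-89.5, 179.1, 90.2, -0.4] [0.241, 0.236, 0.239, 0.235]
tray [[0.632, -0.138], [0.63, -0.249], [0.49, -0.245], [0.491, -0.135]] c [ 0.5609 -0.1917] edge angles [-90.5, 178.1, 89.4, -1.3] [0.111, 0.14, 0.11, 0.14]
tray2 [[0.628, 0.192], [0.626, 0.081], [0.484, 0.09], [0.486, 0.198]] c [0.5561 0.1402] edge angles [-91.2, 176.4, 89.0, -2.6] [0.11, 0.142, 0.108, 0.142]
mat [[0.405, -0.215], [0.396, -0.372], [0.289, -0.367], [0.297, -0.209]] c [ 0.3467 -0.291 ] edge angles [-93.2, 177.2, 87.1, -3.5] [0.157, 0.107, 0.159, 0.108]
cand [[0.55, -0.414], [0.455, -0.407]] c [ 0.5025 -0.411 ] edge angles [175.8, -4.2] [0.096, 0.096]
pegtops [[0.673, 0.07], [0.434, 0.078]] c [0.5534 0.0744] edge angles [178.0, -2.0] [0.239, 0.239]
bar [[0.667, 0.072], [0.424, 0.082]] c [0.5455 0.0768] edge angles [177.8, -2.2] [0.244, 0.244]
tab [[0.577, -0.28], [0.54, -0.28]] c [ 0.5582 -0.2801] edge angles [179.7, -0.3] [0.037, 0.037]
gift [[0.59, 0.144], [0.521, 0.143]] c [0.5556 0.1431] edge angles [-179.2, 0.8] [0.069, 0.069]
disc [[0.55, 0.229], [0.557, -0.078], [0.707, 0.08], [0.398, 0.074]] c [0.5533 0.0762] edge angles [-88.7, 46.5, -178.8, 45.7] [0.308, 0.218, 0.309, 0.217]
```

Call:
play_rows:
  steps:
    - [[0,0,0,0,0,0.1316,0.087],[0,0,0,0,0,0.1316,0.087],[0,0,0,0,0,0.1316,0.087],[0,0,0,0,0,0.1316,0.087],[0,0,0,0,0,0.1316,0.087],[0,0,0,0,0,0.1316,0.087],[0,0,0,0,0,0.1316,0.087],[0,0,0,0,0,0.1316,0.087],[0,0,0,0,0,0.1316,0.087],[0,0,0,0,0,0.1316,0.087],[0,0,0,0,0,0,0.087]]
  force: 20

```text
time_s: 2.75
tool_pos: [0.1639, 0.629, 0.2226]
tool_rot: [180.0, -0.0, 90.0]
force: [0.2, 0.2, 0.1]
grip_width: 0.0871
grasp_force: 0.0
```

Call:
play_rows:
  steps:
    - [[-0.025,0.036,0,0,0,0,0.087],[-0.025,0.036,0,0,0,0,0.087],[-0.025,0.036,0,0,0,0,0.087],[-0.025,0.036,0,0,0,0,0.087],[-0.025,0.036,0,0,0,0,0.087],[-0.025,0.036,0,0,0,0,0.087],[-0.025,0.036,0,0,0,0,0.087],[-0.025,0.036,0,0,0,0,0.087],[-0.025,0.036,0,0,0,0,0.087],[-0.025,0.036,0,0,0,0,0.087],[-0.025,0.036,0,0,0,0,0.087],[-0.025,0.036,0,0,0,0,0.087]]

```text
time_s: 3.95
tool_pos: [0.5971, 0.3281, 0.2227]
tool_rot: [180.0, -0.0, 90.2]
force: [0.3, 0.9, 0.7]
grip_width: 0.0871
grasp_force: 0.0
```

Call:
play_rows:
  steps:
    - [[-0.045,0,0,0,0,0,0.06],[-0.045,0,0,0,0,0,0.06],[-0.045,0,0,0,0,0,0.06],[-0.045,0,0,0,0,0,0.06],[-0.045,0,0,0,0,0,0.06],[-0.045,0,0,0,0,0,0.06],[-0.045,0,0,0,0,0,0.06],[-0.045,0,0,0,0,0,0.06],[-0.045,0,0,0,0,0,0.06],[-0.045,0,0,0,0,0,0.06],[-0.045,0,0,0,0,0,0.06],[-0.045,0,0,0,0,0,0.06]]

```text
time_s: 5.15
tool_pos: [0.5958, -0.2125, 0.2228]
tool_rot: [180.0, -0.0, 90.2]
force: [0.2, 0.4, 0.4]
grip_width: 0.0601
grasp_force: 0.0
```

Call:
play_rows:
  steps:
    - [[-0.035,-0.01,0.0,0,0,0,0.06],[-0.035,-0.01,0,0,0,0,0.06],[-0.035,-0.01,0,0,0,0,0.06],[-0.035,-0.015,0,0,0,0,0.06],[0,0,0,0,0,0,0.06],[0,0,0,0,0,0,0.06]]

```text
time_s: 5.75
tool_pos: [0.5501, -0.3522, 0.2226]
tool_rot: [180.0, -0.0, 90.0]
force: [0.5, 0.7, -0.2]
grip_width: 0.06
grasp_force: 0.0
```

```bash
cat >> h.py <<'E'
def st():
    o=get_obs();print({k:np.round(o[k],4).tolist() for k in ['time_s','tool_pos','tool_rot','qpos','force','grip_width','grasp_force']});return o
def gold(k,z=.046,ref='top'):
    hsv=cv2.cvtColor(k['frame'],cv2.COLOR_RGB2HSV)
    m=cv2.inRange(hsv,(17,160,150),(26,255,255)); m=cv2.morphologyEx(m,cv2.MORPH_OPEN,np.ones((3,3)))
    n,l,s,c=cv2.connectedComponentsWithStats(m)
    for i in range(1,n):
        if s[i,4]>60: print(s[i].tolist(),np.round(c[i],1),np.round(unproj(k,c[i],z)[0],4))
E
python3 - <<'E'
from h import *
st();c=cam('wrist','w1.png');gold(c);V=np.array(c['view']);print(np.round(-V[:3,:3].T@V[:3,3],3))
print('top');gold(cam('top'))
E
```

```text
{'time_s': 5.75, 'tool_pos': [0.5501, -0.3522, 0.2226], 'tool_rot': [179.9946, -0.006, 89.9839], 'qpos': [0.1509, 21.7791, 39.8263, 83.9486, -14.0025, 79.3116, 40.5377], 'force': [0.5173, 0.6563, -0.2399], 'grip_width': 0.06, 'grasp_force': 0.0}
[ 0.551 -0.269  0.385]
top
```

View pics/w1.png

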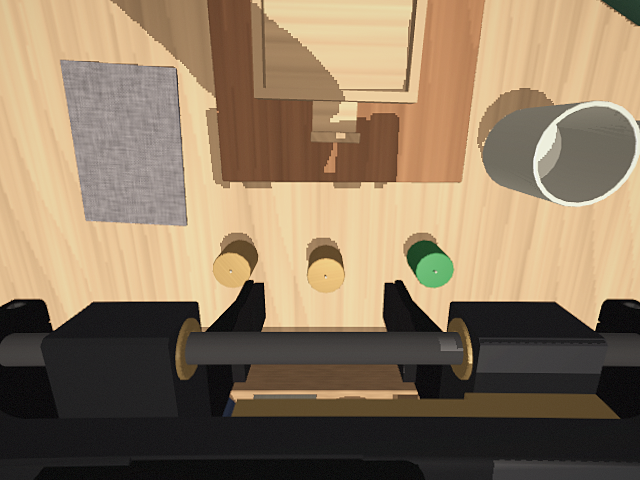

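Wrist view: the gold candle tops are at (231,269) and (325,274) and the green one is at (434,270). The tray tab is at (335,135).

```bash
python3 - <<'E'
from h import *
c=cam('wrist')
print(unproj(c,[(231.5,269),(325,275)],.046))
print('tabtop',unproj(c,[(311,138),(360,138)],.088), 'board -y corners',unproj(c,[(222,181),(462,182)],.03))
print('tray corner',unproj(c,[(253,98),(417,102)],.058))
E
```

```text
[[ 0.45753347 -0.40357717  0.046     ]
 [ 0.55387425 -0.40999288  0.046     ]]
tabtop [[ 0.54176526 -0.27274588  0.088     ]
 [ 0.58130438 -0.27262178  0.088     ]] board -y corners [[ 0.45065101 -0.31559819  0.03      ]
 [ 0.69027055 -0.31584849  0.03      ]]
tray corner [[ 0.49120939 -0.24075527  0.058     ]
 [ 0.63228274 -0.24350586  0.058     ]]
```

Call:
play_rows:
  steps:
    - [[-0.03,0.003,0,0,0,0,0.06],[-0.0285,0,0,0,0,0,0.06],[0,0,0.04,0,0,0,0.06],[0,0,0.04,0,0,0,0.06],[0,0,0.04,0,0,0,0.06],[0,0,0.04,0,0,0,0.06],[0,0,0.025,0,0,0,0.06],[0,0,0.0196,0,0,0,0.06],[0,0,0,0,0,0,0.06],[0,0,0,0,0,0,0.03],[0,0,0,0,0,0,0.03],[0,0,0,0,0,0,0.03]]

```text
time_s: 7.1
tool_pos: [0.5549, -0.4099, 0.0197]
tool_rot: [179.9, 0.1, 90.0]
force: [0.6, -0.8, -0.1]
grip_width: 0.0439
grasp_force: 0.2
```

Call:
play_rows:
  steps:
    - [[0,0,0,0,0,0,0.03],[0,0,0,0,0,0,0.03],[0,0,0,0,0,0,0.03]]

```text
time_s: 7.4
tool_pos: [0.5547, -0.41, 0.0195]
tool_rot: [179.9, 0.0, 90.0]
force: [-1.1, 0.8, 5.6]
grip_width: 0.0396
grasp_force: 20.0
```

Call:
play_rows:
  steps:
    - [[0,0,-0.02,0,0,0,0.03],[0,0,-0.04,0,0,0,0.03],[0,0,-0.04,0,0,0,0.03],[0.02,0.003,0,0,0,0,0.03],[0.035,0.008,0,0,0,0,0.03],[0.035,0.008,0,0,0,0,0.03],[0.035,0.008,0,0,0,0,0.03],[0.035,0.008,0,0,0,0,0.03],[0.035,0.008,0,0,0,0,0.03],[0.0265,0,0,0,0,0,0.03],[0,0,0,0,0,0,0.03],[0,0,0,0,0,0,0.03]]

```text
time_s: 8.6
tool_pos: [0.5968, -0.1875, 0.1179]
tool_rot: [-180.0, 0.0, 90.1]
force: [1.1, -0.3, 0.4]
grip_width: 0.0394
grasp_force: 20.0
```

```bash
python3 - <<'E'
from h import *
st();c=cam('wrist','w2.png')
E
```

```text
{'time_s': 8.6, 'tool_pos': [0.5968, -0.1875, 0.1179], 'tool_rot': [-179.9966, 0.011, 90.0839], 'qpos': [-14.3609, 22.1531, 36.6957, 95.3276, -14.1327, 67.2276, 25.9045], 'force': [1.0817, -0.3026, 0.4336], 'grip_width': 0.0394, 'grasp_force': 19.9996}
```

View pics/w2.png

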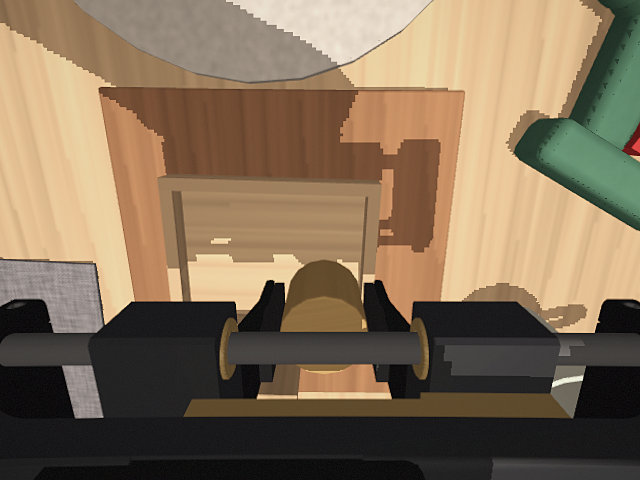

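The candle is held between the fingers. The tray's +y wall corners are at (160,178) and (383,181), so I'll use them to check the target.

```bash
python3 - <<'E'
from h import *
c=cam('wrist')
print(unproj(c,[(160,178),(383,181)],.058), unproj(c,[(99,88),(464,91)],.03))
E
```

```text
[[ 0.49506132 -0.1348674   0.058     ]
 [ 0.63419687 -0.13664882  0.058     ]] [[ 0.45146584 -0.08088048  0.03      ]
 [ 0.68861009 -0.08231546  0.03      ]]
```

Call:
play_rows:
  steps:
    - [[0,0,0.025,0,0,0,0.03],[0,0,0.02,0,0,0,0.03],[0,0,0.009,0,0,0,0.03],[0,0,0,0,0,0,0.03]]

```text
time_s: 9.1
tool_pos: [0.5959, -0.1896, 0.0633]
tool_rot: [-179.9, 0.0, 89.9]
force: [-0.0, 0.1, -0.7]
grip_width: 0.0399
grasp_force: 20.0
```

Call:
play_rows:
  steps:
    - [[0,0,0,0,0,0,0.054],[0,0,0,0,0,0,0.054],[0,0,-0.02,0,0,0,0.054],[0,0,-0.045,0,0,0,0.054],[0,0,-0.045,0,0,0,0.06],[-0.03,-0.023,-0.02,0,0,0,0.06],[-0.04,-0.03,0,0,0,0,0.06],[-0.04,-0.03,0,0,0,0,0.06],[-0.04,-0.03,0,0,0,0,0.06],[-0.03,-0.025,0,0,0,0,0.06],[0,0,0,0,0,0,0.06],[0,0,0,0,0,0,0.06]]

```text
time_s: 10.3
tool_pos: [0.4582, -0.3692, 0.1948]
tool_rot: [179.9, 0.0, 89.8]
force: [1.2, 0.1, 0.2]
grip_width: 0.0597
grasp_force: 0.0
```

```bash
cat >> h.py <<'E'
def cand(k,name='candle0_c',z=.046):
    for d in silhouettes(k[0],name):
        p=np.argwhere(d['pixels'])[:,::-1]; col=np.median(k[1]['frame'][p[:,1],p[:,0]],axis=0)
        print(name,round(d['p'],2),np.round(d['extent']).tolist(),col.tolist(),np.round(unproj(k[1],p.mean(0),z)[0,:2],4))
E
python3 - <<'E'
from h import *
st();c=cam('wrist','w3.png');cand(('wrist',c))
E
```

```text
{'time_s': 10.3, 'tool_pos': [0.4582, -0.3692, 0.1948], 'tool_rot': [179.8966, 0.0053, 89.8176], 'qpos': [-1.4727, 14.2786, 44.4488, 95.9267, -10.4212, 73.9493, 44.7922], 'force': [1.1812, 0.1247, 0.2153], 'grip_width': 0.0597, 'grasp_force': 0.0}
candle0_c 0.64 [476.0, 1.0, 554.0, 29.0] [101.0, 76.0, 45.0] [ 0.6009 -0.2014]
candle0_c 0.58 [499.0, 236.0, 567.0, 284.0] [89.0, 171.0, 99.0] [ 0.6531 -0.4002]
```

View pics/w3.png

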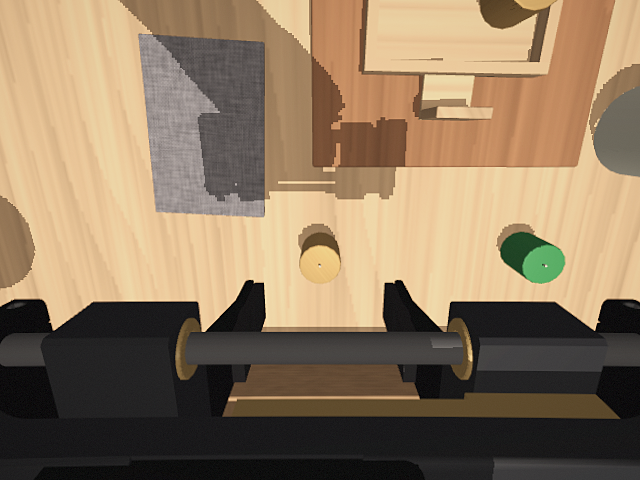

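The candle in the tray is upright at top right. The second gold candle's top is at (320,264), under the fingers' line, so I'll grasp it.

Call:
play_rows:
  steps:
    - [[-0.036,0,0,0,0,0,0.06],[0,0,0.045,0,0,0,0.06],[0,0,0.045,0,0,0,0.06],[0,0,0.045,0,0,0,0.06],[0,0,0.025,0,0,0,0.06],[0,0,0.015,0,0,0,0.06],[0,0,0,0,0,0,0.06],[0,0,0,0,0,0,0.03],[0,0,0,0,0,0,0.03],[0,0,0,0,0,0,0.03],[0,0,0,0,0,0,0.03],[0,0,0,0,0,0,0.03]]

```text
time_s: 11.6
tool_pos: [0.4596, -0.4046, 0.0204]
tool_rot: [179.9, 0.0, 90.0]
force: [-0.2, 0.1, 7.0]
grip_width: 0.0398
grasp_force: 20.0
```

Call:
play_rows:
  steps:
    - [[0,0,0,0,0,0,0.03],[0,0,-0.02,0,0,0,0.03],[0,0,-0.04,0,0,0,0.03],[0,0,-0.04,0,0,0,0.03],[0,0,0,0,0,0,0.03]]

```text
time_s: 12.1
tool_pos: [0.4616, -0.4069, 0.1249]
tool_rot: [179.5, 0.3, 90.0]
force: [1.1, -0.3, -0.7]
grip_width: 0.0395
grasp_force: 20.0
```

Call:
play_rows:
  steps:
    - [[0.036,0.0113,0,0,0,0,0.03],[0.036,0.0113,0,0,0,0,0.03],[0.036,0.0113,0,0,0,0,0.03],[0.036,0.0113,0,0,0,0,0.03],[0.036,0.0113,0,0,0,0,0.03],[0.036,0.0113,0,0,0,0,0.03],[0,0,0,0,0,0,0.03],[0,0,0,0,0,0,0.03]]

```text
time_s: 12.9
tool_pos: [0.5267, -0.1868, 0.1185]
tool_rot: [-180.0, -0.0, 90.2]
force: [-0.5, -0.6, -0.4]
grip_width: 0.0397
grasp_force: 20.0
```

Call:
play_rows:
  steps:
    - [[0,0,0.025,0,0,0,0.03],[0,0,0.02,0,0,0,0.03],[0,0,0.0095,0,0,0,0.03],[0,0,0,0,0,0,0.03],[0,0,0,0,0,0,0.052],[0,0,0,0,0,0,0.052],[0,0,0,0,0,0,0.052],[0,0,-0.02,0,0,0,0.052],[0,0,-0.045,0,0,0,0.052],[0,0,-0.045,0,0,0,0.052],[-0.04,0,-0.03,0,0,0,0.024],[-0.05,0,0,0,0,0,0.024]]

```text
time_s: 14.1
tool_pos: [0.5309, -0.2772, 0.2103]
tool_rot: [179.4, 0.0, 90.4]
force: [1.6, -0.2, -0.1]
grip_width: 0.043
grasp_force: 0.0
```

Call:
play_rows:
  steps:
    - [[-0.05,0.015,0,0,0,-0.145,0.024],[0,0,0,0,0,0,0.024],[0,0,0,0,0,0,0.024]]

```text
time_s: 14.4
tool_pos: [0.5395, -0.3233, 0.2043]
tool_rot: [-179.9, 0.0, 97.4]
force: [0.3, 0.5, -1.3]
grip_width: 0.026
grasp_force: 0.0
```

```bash
python3 - <<'E'
from h import *
st();c=cam('wrist','w4.png');cand(('wrist',c),z=.089);cand(('wrist',c),'tray_c',.058)
E
```

```text
{'time_s': 14.4, 'tool_pos': [0.5395, -0.3233, 0.2043], 'tool_rot': [-179.9474, 0.0162, 97.4446], 'qpos': [-5.5538, 19.6994, 43.0632, 89.1715, -13.6386, 76.5722, 46.4662], 'force': [0.2916, 0.5334, -1.2827], 'grip_width': 0.026, 'grasp_force': 0.0}
candle0_c 0.67 [388.0, 43.0, 453.0, 107.0] [223.0, 182.0, 116.0] [ 0.5933 -0.1952]
candle0_c 0.6 [403.0, 287.0, 447.0, 302.0] [33.0, 71.0, 38.0] [ 0.6334 -0.3636]
tray_c 0.73 [276.0, 1.0, 480.0, 188.0] [230.0, 197.0, 152.0] [ 0.5635 -0.1971]
tray_c 0.69 [388.0, 42.0, 455.0, 105.0] [223.0, 182.0, 116.0] [ 0.6009 -0.1899]
```

View pics/w4.png

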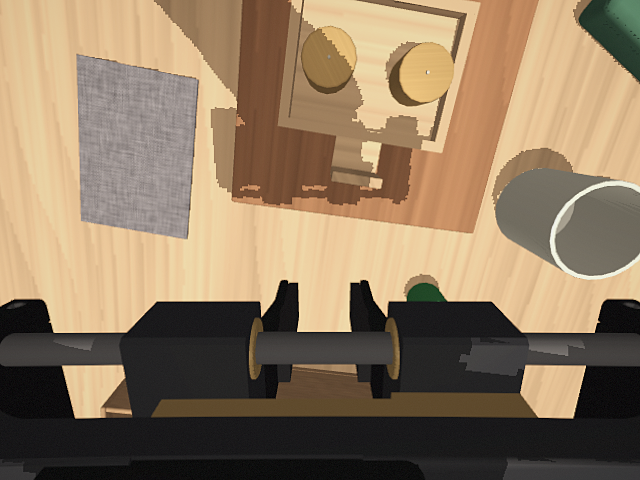

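Both candles stand upright in the tray. The tab is at about (357,180). I'll turn the tool to yaw 0 for it.

Call:
play_rows:
  steps:
    - [[0,0,0,0,0,0.1428,0.024],[0,0,0,0,0,0.1428,0.024],[0,0,0,0,0,0.1428,0.024],[0,0,0,0,0,0.1428,0.024],[0,0,0,0,0,0.1428,0.024],[0,0,0,0,0,0.1428,0.024],[0,0,0,0,0,0.1428,0.024],[0,0,0,0,0,0.1428,0.024],[0,0,0,0,0,0.1428,0.024],[0,0,0,0,0,0.1428,0.024],[0,0,0,0,0,0.1428,0.024],[0,0,0,0,0,0.1428,0.024]]

```text
time_s: 15.75
tool_pos: [0.5408, -0.3198, 0.2048]
tool_rot: [-179.9, -0.1, -0.7]
force: [-0.4, -0.0, 0.3]
grip_width: 0.0243
grasp_force: 0.0
```

```bash
python3 - <<'E'
from h import *
st();c=cam('wrist','w5.png')
E
```

```text
{'time_s': 15.75, 'tool_pos': [0.5408, -0.3198, 0.2048], 'tool_rot': [-179.8985, -0.0623, -0.7127], 'qpos': [-18.1941, 25.6414, 61.8481, 89.6329, -23.0279, 78.5854, -44.7827], 'force': [-0.4115, -0.0495, 0.3224], 'grip_width': 0.0243, 'grasp_force': 0.0}
```

View pics/w5.png

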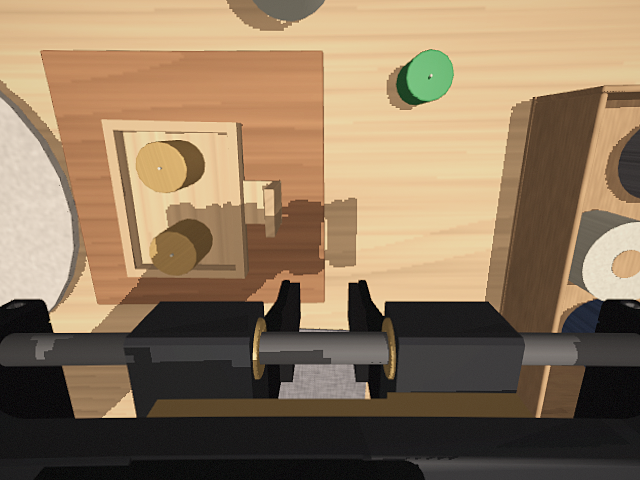

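Wrist view at yaw 0: the candles are at (163,165) and (178,248), and the tab's top face is around (269,209).

```bash
python3 - <<'E'
from h import *
c=cam('wrist')
print(unproj(c,[(264,209),(275,209)],.088), unproj(c,[(102,120),(243,124),(245,278),(128,278)],.058))
P=unproj(c,[(163,165),(178,248)],.089);print(P)
E
```

```text
[[ 0.56348846 -0.27102832  0.088     ]
 [ 0.56334373 -0.27988787  0.088     ]] [[ 0.63356331 -0.13798965  0.058     ]
 [ 0.62911283 -0.25325606  0.058     ]
 [ 0.4906734  -0.24319406  0.058     ]
 [ 0.49271198 -0.13319745  0.058     ]]
[[ 0.59945334 -0.19587831  0.089     ]
 [ 0.5319048  -0.19781925  0.089     ]]
```

Call:
play_rows:
  steps:
    - [[0.0225,-0.0445,0,0,0,0,0.024],[0,0,0.04,0,0,0,0.024],[0,0,0.04,0,0,0,0.024],[0,0,0.02,0,0,0,0.024],[0,0,0,0,0,0,0.024],[0,0,0.016,0,0,0,0.024],[0,0,0.016,0,0,0,0.024],[0,0,0.0155,0,0,0,0.024],[0,0,0,0,0,0,0.024],[0,0,0,0,0,0,0.024]]

```text
time_s: 16.85
tool_pos: [0.5628, -0.2779, 0.0569]
tool_rot: [180.0, 0.0, -0.5]
force: [0.1, 0.2, 0.7]
grip_width: 0.0239
grasp_force: 0.0
```

```bash
python3 - <<'E'
from h import *
st();c=cam('scene','s2.png')
E
```

```text
{'time_s': 16.85, 'tool_pos': [0.5628, -0.2779, 0.0569], 'tool_rot': [179.9943, 0.0287, -0.5273], 'qpos': [-18.3415, 33.2743, 55.6855, 98.4293, -30.0746, 64.643, -44.1566], 'force': [0.1099, 0.2471, 0.7016], 'grip_width': 0.0239, 'grasp_force': 0.0}
```

Call:
play_rows:
  steps:
    - [[0,-0.002,0,0,0,0,0.024],[0,0,0,0,0,0,0.002],[0,0,0,0,0,0,0.002],[0,0,0,0,0,0,0.002],[0,0,0,0,0,0,0.002],[0,0,0,0,0,0,0.002]]
  force: 10

```text
time_s: 17.5
tool_pos: [0.5632, -0.2758, 0.0574]
tool_rot: [-180.0, -0.0, -0.5]
force: [0.8, 1.0, 1.3]
grip_width: 0.0081
grasp_force: 10.0
```

Call:
play_rows:
  steps:
    - [[0,-0.006,0,0,0,0,0.002],[0,-0.008,0,0,0,0,0.002],[0,-0.01,0,0,0,0,0.002],[0,-0.01,0,0,0,0,0.002],[0,-0.01,0,0,0,0,0.002],[0,-0.01,0,0,0,0,0.002],[0,-0.006,0,0,0,0,0.002],[0,0,0,0,0,0,0.002],[0,0,0,0,0,0,0.002]]

```text
time_s: 18.4
tool_pos: [0.564, -0.2139, 0.0571]
tool_rot: [-179.9, -0.0, -0.5]
force: [0.1, 1.3, 3.9]
grip_width: 0.0083
grasp_force: 10.0
```

```bash
python3 - <<'E'
from h import *
st();c=cam('wrist','w6.png')
E
```

```text
{'time_s': 18.4, 'tool_pos': [0.564, -0.2139, 0.0571], 'tool_rot': [-179.8501, -0.0126, -0.464], 'qpos': [-26.2314, 30.4895, 56.9277, 102.0654, -28.5846, 63.2863, -49.985], 'force': [0.0573, 1.2843, 3.9452], 'grip_width': 0.0083, 'grasp_force': 10.0014}
```

View pics/w6.png

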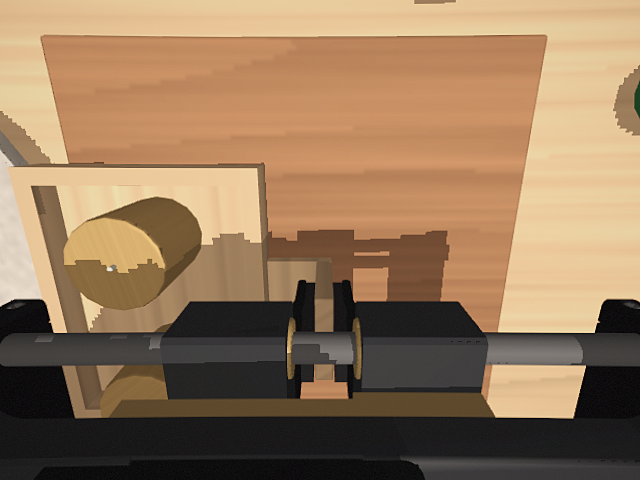

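Call:
play_rows:
  steps:
    - [[-0.0015,-0.01,0,0,0,0.0035,0.002],[-0.0015,-0.01,0,0,0,0.0035,0.002],[-0.0015,-0.01,0,0,0,0.0035,0.002],[-0.0015,-0.01,0,0,0,0.0035,0.002],[-0.0015,-0.01,0,0,0,0.0035,0.002],[-0.0015,-0.01,0,0,0,0.0035,0.002],[-0.0015,-0.01,0,0,0,0.0035,0.002],[-0.0015,-0.01,0,0,0,0.0035,0.002],[-0.0015,-0.01,0,0,0,0,0.002],[0,0,0,0,0,0,0.002]]

```text
time_s: 19.45
tool_pos: [0.553, -0.1246, 0.0581]
tool_rot: [180.0, -0.1, -2.1]
force: [0.6, -4.5, 7.0]
grip_width: 0.008
grasp_force: 10.0
```

```bash
python3 - <<'E'
from h import *
st();c=cam('top','t3.png');s=cam('scene','s3.png')
f=c['frame'][170:300,220:450,::-1];g=s['frame'][170:350,190:450,::-1]
a=cv2.resize(f,(600,339),interpolation=cv2.INTER_CUBIC)[:, :];b=cv2.resize(g,(600,415),interpolation=cv2.INTER_CUBIC)
cv2.imwrite('pics/m3.png',cv2.resize(np.vstack([a,b]),(477,600)))
E
```

```text
{'time_s': 19.45, 'tool_pos': [0.553, -0.1246, 0.0581], 'tool_rot': [179.9849, -0.0955, -2.0515], 'qpos': [-38.9179, 26.1486, 59.7112, 107.4119, -25.7577, 61.178, -60.9656], 'force': [0.552, -4.4973, 7.0472], 'grip_width': 0.008, 'grasp_force': 10.0264}
```

View pics/m3.png

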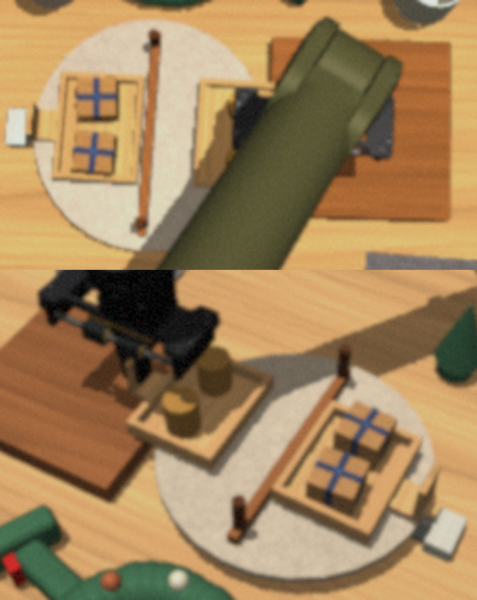

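The tray front is on the disc with both candles upright. In the top view the gap to the bar is about 46 px (55 mm), and the tray is aligned sideways. I'll push on.

Call:
play_rows:
  steps:
    - [[-0.0005,-0.01,0,0,0,0,0.002],[-0.0005,-0.01,-0.001,0,0,0,0.002],[-0.0005,-0.01,-0.001,0,0,0,0.002],[-0.0005,-0.01,-0.001,0,0,0,0.002],[0,-0.006,0,0,0,0,0.002],[0,-0.004,0,0,0,0,0.002],[0,0,0,0,0,0,0.002]]

```text
time_s: 20.25
tool_pos: [0.5519, -0.0744, 0.06]
tool_rot: [-180.0, 0.0, -2.1]
force: [-0.8, -2.2, 2.4]
grip_width: 0.0077
grasp_force: 10.0
```

Call:
play_rows:
  steps:
    - [[0,-0.002,0,0,0,0,0.002],[0,-0.002,0,0,0,0,0.002],[0,0,0,0,0,0,0.002]]

```text
time_s: 20.55
tool_pos: [0.552, -0.0717, 0.0601]
tool_rot: [180.0, 0.0, -2.2]
force: [-1.2, -4.4, 3.0]
grip_width: 0.0079
grasp_force: 10.0
```

Call:
play_rows:
  steps:
    - [[0,-0.002,0,0,0,0,0.002],[0,-0.001,0,0,0,0,0.002],[0,0,0,0,0,0,0.002]]

```text
time_s: 20.85
tool_pos: [0.5523, -0.0683, 0.0601]
tool_rot: [-180.0, -0.0, -2.1]
force: [0.4, -5.1, 4.5]
grip_width: 0.0078
grasp_force: 10.0
```

Call:
play_rows:
  steps:
    - [[0,-0.002,0,0,0,0,0.002],[0,0,0,0,0,0,0.002],[0,0,0,0,0,0,0.002]]

```text
time_s: 21.15
tool_pos: [0.5521, -0.0676, 0.0601]
tool_rot: [179.9, 0.0, -2.2]
force: [0.5, -6.0, 3.8]
grip_width: 0.008
grasp_force: 10.0
```

Call:
play_rows:
  steps:
    - [[0,-0.0015,0,0,0,0,0.002],[0,0,0,0,0,0,0.002],[0,0,0,0,0,0,0.002]]

```text
time_s: 21.45
tool_pos: [0.5519, -0.0675, 0.0601]
tool_rot: [179.8, 0.0, -2.2]
force: [-1.1, -8.6, 2.3]
grip_width: 0.0078
grasp_force: 10.0
```

```bash
python3 - <<'E'
from h import *
st();c=cam('top','t4.png');s=cam('scene','s4.png')
f=c['frame'][170:300,220:450,::-1];g=s['frame'][170:350,190:450,::-1]
a=cv2.resize(f,(600,339),interpolation=cv2.INTER_CUBIC)[:, :];b=cv2.resize(g,(600,415),interpolation=cv2.INTER_CUBIC)
cv2.imwrite('pics/m4.png',cv2.resize(np.vstack([a,b]),(477,600)))
E
```

```text
{'time_s': 21.45, 'tool_pos': [0.5519, -0.0675, 0.0601], 'tool_rot': [179.816, 0.004, -2.2316], 'qpos': [-46.1509, 24.6669, 60.5597, 108.7745, -24.3888, 60.8105, -67.7679], 'force': [-1.1208, -8.6344, 2.332], 'grip_width': 0.0078, 'grasp_force': 9.9978}
```

View pics/m4.png

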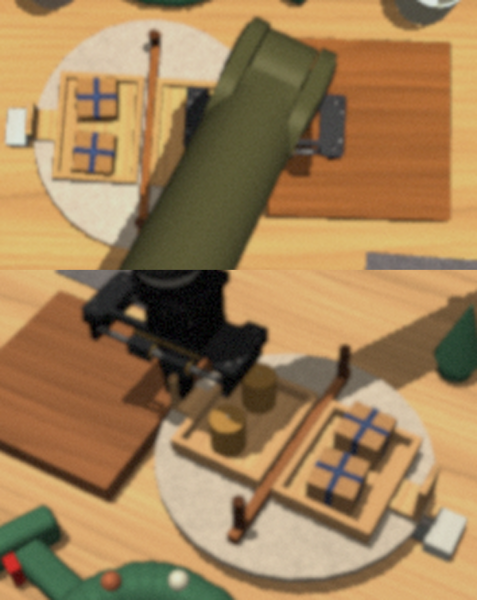

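The front wall touches the bar, motion has stopped and the force is rising, so the tray is home with its candles upright. I'll release, lift and look at the far dowel.

Call:
play_rows:
  steps:
    - [[0,0.001,0,0,0,0,0.024],[0,0,0,0,0,0,0.024],[0,0,0,0,0,0,0.024],[0,0,0,0,0,0,0.024],[0,0,-0.02,0,0,0,0.024],[0,0,-0.04,0,0,0,0.024],[0,0,-0.04,0,0,0,0.035],[0,0,-0.04,0,0,0,0.035],[0.015,-0.045,0,0,0,0,0.035],[0.015,-0.045,0,0,0,0,0.035],[0.015,-0.045,0,0,0,0,0.035],[0,0,0,0,0,0,0.035]]

```text
time_s: 22.75
tool_pos: [0.6034, 0.0781, 0.1989]
tool_rot: [-179.8, 0.0, -1.4]
force: [-0.8, 0.9, -0.4]
grip_width: 0.0348
grasp_force: 0.0
```

```bash
python3 - <<'E'
from h import *
st();c=cam('wrist','w7.png');cand(('wrist',c),'peg_b',.093);cam('top','t5.png')
E
```

```text
{'time_s': 22.75, 'tool_pos': [0.6034, 0.0781, 0.1989], 'tool_rot': [-179.8361, 0.0409, -1.3565], 'qpos': [-57.7899, 22.2587, 61.1521, 92.9885, -20.1012, 76.7128, -85.085], 'force': [-0.8347, 0.8821, -0.3668], 'grip_width': 0.0348, 'grasp_force': 0.0}
peg_b 0.83 [168.0, 103.0, 485.0, 399.0] [224.0, 210.0, 194.0] [0.6375 0.0755]
peg_b 0.74 [372.0, 221.0, 429.0, 280.0] [206.0, 166.0, 102.0] [0.5925 0.0184]
```

View pics/w7.png

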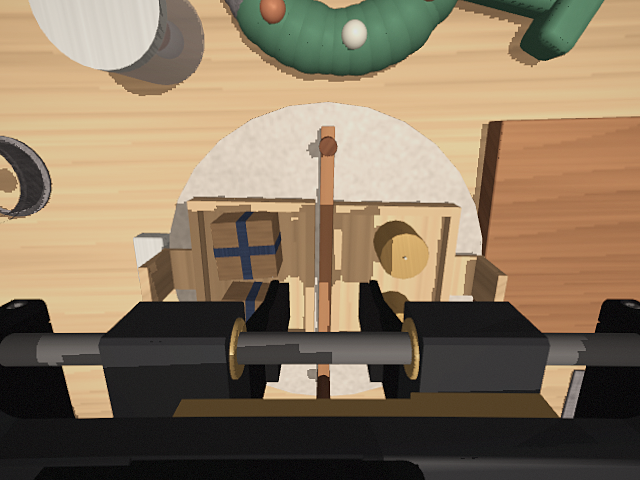

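The tray wall sits flush with the bar and lines up with tray 2. The far dowel top is at (328,147) and the near one at about (323,383).

```bash
python3 - <<'E'
from h import *
c=cam('wrist');P=unproj(c,[(328,147),(323,382)],.093);print(P,get_obs()['tool_pos'])
d=P[0]-P[1];print(np.degrees(np.arctan2(d[1],d[0])),np.linalg.norm(d))
E
```

```text
[[0.67219297 0.06227318 0.093     ]
 [0.46512017 0.07360124 0.093     ]] [0.6019437  0.06605911 0.19999291]
-3.131283411126934 0.20738242289193937
```

```bash
python3 - <<'E'
from h import *
w=cv2.imread('pics/w7.png')[:,:,::-1]
print(w[147,322:336].tolist(), w[130,322:336:3].tolist(), w[165,322:336:3].tolist())
c=cam('wrist');st();print(proj(c,[(.675,.0735,.093)]))
u,v=np.round(proj(c,[(.675,.0735,.093)])[0]).astype(int)
g=c['frame'][v-24:v+25,u-24:u+25]
for r in g[::4,::4]: print(' '.join('%3d,%3d'%(p[0],p[1]) for p in r))
E
```

```text
[[132, 85, 60], [132, 86, 61], [131, 84, 60], [133, 85, 60], [136, 87, 63], [140, 92, 65], [139, 91, 64], [138, 90, 63], [133, 87, 61], [126, 80, 56], [122, 77, 55], [123, 78, 56], [124, 79, 56], [126, 79, 55]] [[190, 132, 89], [194, 138, 95], [198, 141, 98], [198, 141, 99], [177, 116, 70]] [[193, 135, 93], [192, 137, 94], [196, 140, 96], [195, 140, 96], [189, 172, 156]]
{'time_s': 23.0, 'tool_pos': [0.6019, 0.0656, 0.2001], 'tool_rot': [179.9922, 0.0111, -2.2653], 'qpos': [-57.452, 21.9341, 61.7907, 93.3326, -19.7617, 76.7018, -85.0286], 'force': [0.5945, -1.1741, 0.5687], 'grip_width': 0.0349, 'grasp_force': 0.0}
[[310.91611194 143.68255925]]
227,216 227,216 227,215 224,211 226,212 226,215 227,214 227,217 227,213 227,219 227,215 226,213 227,221
227,215 227,213 227,213 222,209 226,212 196,183 196,180 197,183 226,214 226,212 227,217 227,219 228,224
224,210 225,211 225,212 226,212 157,147 192,135 196,139 198,141 225,216 227,215 227,216 228,219 228,218
227,215 227,213 227,214 224,210 145,135 191,136 197,140 197,140 225,216 225,212 227,214 227,221 227,216
225,212 228,219 227,217 229,215
[... 204 characters left out ...]
,141 134, 86 132, 85 138, 90 122, 79 125,105 227,218 228,219 224,211 221,207
223,209 191,176 147,135 148,137 131, 83 138, 88 124, 80 126, 81 226,215 227,213 226,213 221,208 223,210
221,208 225,211 137,126 142,131 139,127 132, 86 119, 76 130, 85 218,208 228,213 228,215 226,213 225,211
225,211 227,213 236,223 212,198 162,151 193,137 198,143 196,140 220,210 227,214 227,214 228,219 227,215
226,212 225,212 226,212 223,209 161,148 191,136 194,140 195,138 226,222 228,216 227,215 228,214 228,217
226,213 227,215 229,217 223,210 161,149 191,135 194,138 193,138 223,213 226,212 227,213 228,217 228,215
226,213 223,210 219,206 218,205 166,155 190,134 195,139 194,138 226,216 227,213 228,214 228,215 227,213
```

Call:
play_rows:
  steps:
    - [[0.0365,-0.0055,0,0,0,0,0.035],[0.0362,-0.0056,0,0,0,0,0.035],[0,0,0,0,0,0,0.035],[0,0,0.04,0,0,0,0.035],[0,0,0.04,0,0,0,0.035],[0,0,0.03,0,0,0,0.035],[0,0,0.02,0,0,0,0.035],[0,0,0.012,0,0,0,0.035],[0,0,0,0,0,0,0.035],[0,0,0,0,0,0,0.035]]

```text
time_s: 24.0
tool_pos: [0.6759, 0.075, 0.0594]
tool_rot: [-180.0, -0.1, -2.2]
force: [-1.1, -0.5, 0.6]
grip_width: 0.035
grasp_force: 0.0
```

Call:
play_rows:
  steps:
    - [[0,0,0,0,0,0,0.005],[0,0,0,0,0,0,0.005],[0,0,0,0,0,0,0.005],[0,0,0,0,0,0,0.005],[0,0,0,0,0,0,0.005]]
  force: 25

```text
time_s: 24.5
tool_pos: [0.6758, 0.0738, 0.0589]
tool_rot: [179.9, -0.1, -2.2]
force: [-0.7, -4.0, 2.4]
grip_width: 0.013
grasp_force: 25.0
```

```bash
python3 -c "
from h import *
st()"
```

```text
{'time_s': 24.5, 'tool_pos': [0.6758, 0.0738, 0.0589], 'tool_rot': [179.8902, -0.0703, -2.1999], 'qpos': [-45.6352, 38.3456, 52.7786, 90.2122, -32.1522, 67.6881, -78.5364], 'force': [-0.6944, -4.0284, 2.4185], 'grip_width': 0.013, 'grasp_force': 24.9966}
```

Call:
play_rows:
  steps:
    - [[-0.0001,-0.0052,0,0,0,-0.0436,0.005],[-0.0001,-0.0052,0,0,0,-0.0436,0.005],[-0.0001,-0.0052,0,0,0,-0.0436,0.005],[-0.0001,-0.0052,0,0,0,-0.0436,0.005],[-0.00046,-0.01046,0,0,0,-0.0873,0.005],[-0.00046,-0.01046,0,0,0,-0.0873,0.005],[-0.00046,-0.01046,0,0,0,-0.0873,0.005],[-0.00046,-0.01046,0,0,0,-0.0873,0.005],[-0.00046,-0.01046,0,0,0,-0.0873,0.005],[-0.00046,-0.01046,0,0,0,-0.0873,0.005],[-0.00046,-0.01046,0,0,0,-0.0873,0.005],[-0.00046,-0.01046,0,0,0,-0.0873,0.005]]

```text
time_s: 25.7
tool_pos: [0.6359, 0.169, 0.0589]
tool_rot: [180.0, -0.0, 48.1]
force: [-2.0, -2.5, 4.9]
grip_width: 0.0128
grasp_force: 25.0
```

```bash
python3 - <<'E'
from h import *
o=st();a=np.radians(o['tool_rot'][2]);print('expected',.555+.12*np.cos(a),.0783+.12*np.sin(a))
E
```

```text
{'time_s': 25.7, 'tool_pos': [0.6359, 0.169, 0.0589], 'tool_rot': [179.9919, -0.0081, 48.0644], 'qpos': [-49.1177, 31.63, 42.5738, 93.4382, -23.2269, 64.1038, -42.4082], 'force': [-1.95, -2.5451, 4.9035], 'grip_width': 0.0128, 'grasp_force': 25.0004}
expected 0.6351954560683251 0.16756751271315531
```

Call:
play_rows:
  steps:
    - [[-0.00046,-0.01046,0,0,0,-0.0873,0.005],[-0.00046,-0.01046,0,0,0,-0.0873,0.005],[-0.00046,-0.01046,0,0,0,-0.0873,0.005],[-0.00046,-0.01046,0,0,0,-0.0873,0.005],[-0.00046,-0.01046,0,0,0,-0.0873,0.005],[-0.00046,-0.01046,0,0,0,-0.0873,0.005],[-0.00046,-0.01046,0,0,0,-0.0873,0.005],[-0.00046,-0.01046,0,0,0,-0.0873,0.005],[-0.00046,-0.01046,0,0,0,-0.0873,0.005],[-0.00046,-0.01046,0,0,0,-0.0873,0.005],[-0.00046,-0.01046,0,0,0,-0.0873,0.005],[-0.00046,-0.01046,0,0,0,-0.0873,0.005]]

```text
time_s: 26.9
tool_pos: [0.5185, 0.1954, 0.0588]
tool_rot: [179.9, -0.1, 108.1]
force: [-0.2, -0.2, 3.0]
grip_width: 0.0132
grasp_force: 25.0
```

```bash
python3 - <<'E'
from h import *
o=st();a=np.radians(o['tool_rot'][2]);print('expected',.555+.12*np.cos(a),.0783+.12*np.sin(a))
E
```

```text
{'time_s': 26.9, 'tool_pos': [0.5185, 0.1954, 0.0588], 'tool_rot': [179.9252, -0.1066, 108.1124], 'qpos': [-51.764, 16.4008, 32.5583, 108.5502, -10.4595, 57.8716, 3.4317], 'force': [-0.2267, -0.2064, 3.0234], 'grip_width': 0.0132, 'grasp_force': 24.9981}
expected 0.5176940775000045 0.19235379496721852
```

Call:
play_rows:
  steps:
    - [[-0.00056,-0.01046,0,0,0,-0.0873,0.005],[-0.00056,-0.01046,0,0,0,-0.0873,0.005],[-0.00056,-0.01046,0,0,0,-0.0873,0.005],[-0.00056,-0.01046,0,0,0,-0.0873,0.005],[-0.00056,-0.01046,0,0,0,-0.0873,0.005],[-0.00046,-0.01046,0,0,0,-0.0873,0.005],[-0.00046,-0.01046,0,0,0,-0.0873,0.005],[-0.00046,-0.01046,0,0,0,-0.0873,0.005],[-0.00046,-0.01046,0,0,0,-0.0873,0.005],[-0.00046,-0.01046,0,0,0,-0.0873,0.005],[-0.00046,-0.01046,0,0,0,-0.0873,0.005],[-0.00046,-0.01046,0,0,0,-0.0873,0.005]]

```text
time_s: 28.1
tool_pos: [0.4351, 0.1067, 0.0587]
tool_rot: [179.9, -0.4, 168.2]
force: [-10.4, 1.7, 12.7]
grip_width: 0.0134
grasp_force: 25.0
```

Call:
play_rows:
  steps:
    - [[-0.0001,-0.0052,0,0,0,-0.0436,0.005],[-0.0001,-0.0052,0,0,0,-0.0436,0.005],[0,-0.0052,0,0,0,-0.0436,0.005],[0,-0.0032,0,0,0,-0.026,0.005],[0,0,0,0,0,0,0.005],[0,0,0,0,0,0,0.005]]

```text
time_s: 28.7
tool_pos: [0.4322, 0.0866, 0.0587]
tool_rot: [180.0, -0.5, 176.9]
force: [-12.2, -1.4, 17.3]
grip_width: 0.0132
grasp_force: 25.0
```

```bash
python3 - <<'E'
from h import *
o=st();a=np.radians(o['tool_rot'][2]);print('expected',.555+.12*np.cos(a),.0783+.12*np.sin(a))
E
```

```text
{'time_s': 28.7, 'tool_pos': [0.4322, 0.0866, 0.0587], 'tool_rot': [179.9706, -0.4833, 176.9106], 'qpos': [-44.5498, 1.6971, 30.5548, 122.9452, -1.245, 56.0529, 73.6073], 'force': [-12.2366, -1.4219, 17.2505], 'grip_width': 0.0132, 'grasp_force': 24.9983}
expected 0.4351743979833789 0.08476723289779509
```

Call:
play_rows:
  steps:
    - [[-0.002,-0.002,0,0,0,-0.012,0.005],[0,-0.0015,0,0,0,0,0.005],[0,0,0,0,0,0,0.005],[0,0,0,0,0,0,0.005]]

```text
time_s: 29.1
tool_pos: [0.4321, 0.0835, 0.0585]
tool_rot: [179.9, -0.7, 177.6]
force: [-17.6, -0.5, 21.7]
grip_width: 0.0132
grasp_force: 25.0
```

```bash
python3 - <<'E'
from h import *
o=st();c=cam('top','t6.png');s=cam('scene','s6.png')
g=s['frame'][170:350,190:450,::-1];cv2.imwrite('pics/m6.png',cv2.resize(g,(800,554),interpolation=cv2.INTER_CUBIC))
# tray2 & bar angle in top view
for n,z in [('tray_c',.058)]:
    for d in silhouettes('top',n)[:3]:
        Q=unproj(c,np.argwhere(d['pixels'])[:,::-1],z)[:,:2].astype(np.float32);print(n,d['p'],cv2.minAreaRect(Q))
E
```

```text
{'time_s': 29.1, 'tool_pos': [0.4321, 0.0835, 0.0585], 'tool_rot': [179.9477, -0.7239, 177.6102], 'qpos': [-44.2679, 1.8302, 30.7612, 122.8526, -1.4245, 56.2648, 74.8942], 'force': [-17.5829, -0.4923, 21.7205], 'grip_width': 0.0132, 'grasp_force': 25.0019}
tray_c 0.88 ((0.572081446647644, 0.1576164811849594), (0.1120530292391777, 0.15170150995254517), 1.1745710372924805)
```

Call:
play_rows:
  steps:
    - [[0.003,0,-0.001,0,0,0,0.005],[0,0,0,0,0,0,0.025],[0,0,0,0,0,0,0.025],[0,0,0,0,0,0,0.03],[0,0,0,0,0,0,0.03]]

```text
time_s: 29.75
tool_pos: [0.4352, 0.0825, 0.0592]
tool_rot: [180.0, 0.0, 177.6]
force: [-0.6, 0.6, 1.1]
grip_width: 0.0287
grasp_force: 0.0
```

```bash
python3 - <<'E'
from h import *
o=st();s=cam('scene','s6.png')
g=s['frame'][170:350,190:450,::-1];cv2.imwrite('pics/m6.png',cv2.resize(g,(800,554),interpolation=cv2.INTER_CUBIC))
E
```

```text
{'time_s': 29.75, 'tool_pos': [0.4352, 0.0825, 0.0592], 'tool_rot': [179.9978, 0.0452, 177.5835], 'qpos': [-44.3327, 1.4845, 30.7528, 123.056, -0.907, 55.6275, 74.5067], 'force': [-0.6256, 0.6444, 1.1106], 'grip_width': 0.0287, 'grasp_force': 0.0}
```

View pics/m6.png

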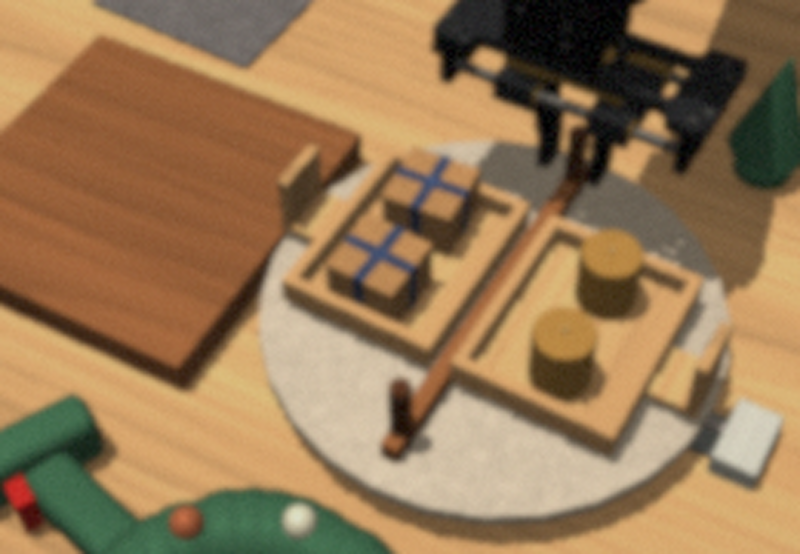

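The half turn is done: the gift tray now faces the board, the candles stand in theirs, and the dowel is free. I'll lift, move above tray 2's tab and turn to yaw -2.2.

Call:
play_rows:
  steps:
    - [[0,0,-0.02,0,0,0,0.03],[0,0,-0.04,0,0,0,0.03],[0,0,-0.04,0,0,0,0.03],[0,0,-0.04,0,0,0,0.03],[-0.0303,-0.0363,0,0,0,0,0.03],[-0.0303,-0.0363,0,0,0,0,0.03],[-0.0303,-0.0363,0,0,0,0,0.03],[-0.0303,-0.0363,0,0,0,0,0.03],[0,0,0,0,0,0,0.024]]

```text
time_s: 30.7
tool_pos: [0.5517, -0.0746, 0.1987]
tool_rot: [-179.6, 0.1, 177.1]
force: [0.1, -0.8, -0.0]
grip_width: 0.0271
grasp_force: 0.0
```

Call:
play_rows:
  steps:
    - [[0,0,0,0,0,0.1426,0.024],[0,0,0,0,0,0.1426,0.024],[0,0,0,0,0,0.1426,0.024],[0,0,0,0,0,0.1426,0.024],[0,0,0,0,0,0.1426,0.024],[0,0,0,0,0,0.1426,0.024],[0,0,0,0,0,0.1426,0.024],[0,0,0,0,0,0.1426,0.024],[0,0,0,0,0,0.1426,0.024],[0,0,0,0,0,0.1426,0.024],[0,0,0,0,0,0.1426,0.024]]

```text
time_s: 31.8
tool_pos: [0.5494, -0.067, 0.199]
tool_rot: [-180.0, -0.0, 87.4]
force: [-0.2, -0.0, 0.1]
grip_width: 0.0244
grasp_force: 0.0
```

Call:
play_rows:
  steps:
    - [[0,0,0,0,0,0.1426,0.024],[0,0,0,0,0,0.1426,0.024],[0,0,0,0,0,0.1426,0.024],[0,0,0,0,0,0.1426,0.024],[0,0,0,0,0,0.1426,0.024],[0,0,0,0,0,0.1426,0.024],[0,0,0,0,0,0.1426,0.024],[0,0,0,0,0,0.1426,0.024],[0,0,0,0,0,0.1426,0.024],[0,0,0,0,0,0.1426,0.024],[0,0,0,0,0,0.1426,0.024],[0,0,0,0,0,0,0.024]]

```text
time_s: 33.0
tool_pos: [0.5495, -0.067, 0.1989]
tool_rot: [-180.0, 0.0, -2.1]
force: [0.6, 0.8, -1.0]
grip_width: 0.024
grasp_force: 0.0
```

```bash
python3 - <<'E'
from h import *
o=st();t=cam('top','t7.png');w=cam('wrist','w8.png')
def bar(img):
    h=cv2.cvtColor(img,cv2.COLOR_RGB2HSV)[170:300,220:345]
    m=((h[...,0]<14)&(h[...,1]>120)&(h[...,2]<190)).astype(np.uint8)
    n,l,s,c=cv2.connectedComponentsWithStats(m);i=1+np.argmax(s[1:,3])
    p=np.argwhere(l==i)[:,::-1].astype(np.float32);v=cv2.fitLine(p,cv2.DIST_HUBER,0,.01,.01).ravel();print(s[i].tolist(),np.degrees(np.arctan2(v[0],v[1])),v[2:])
bar(cv2.imread('pics/top0.png')[:,:,::-1]);bar(t['frame'])
E
```

```text
{'time_s': 33.0, 'tool_pos': [0.5495, -0.067, 0.1989], 'tool_rot': [-179.9949, 0.0237, -2.1486], 'qpos': [-53.1096, 13.1089, 65.7687, 100.7009, -12.4116, 74.2226, -76.6312], 'force': [0.6279, 0.8234, -1.0307], 'grip_width': 0.024, 'grasp_force': 0.0}
[66, 20, 11, 93, 326] 175.711 [71.17408 65.63024]
[66, 16, 11, 97, 290] 175.80788 [71.657684 61.96172 ]
```

The bar angle matches the start within 0.1°, so the catch is in. Now I'll lower onto the tab.

Call:
play_rows:
  steps:
    - [[0,0,0.04,0,0,0,0.024],[0,0,0.04,0,0,0,0.024],[0,0,0.02,0,0,0,0.024],[0,0,0.005,0,0,0,0.024],[0,0,0.005,0,0,0,0.024],[0,0,0,0,0,0,0.024]]

```text
time_s: 33.7
tool_pos: [0.5502, -0.0677, 0.0897]
tool_rot: [-180.0, -0.1, -2.1]
force: [-0.2, -0.0, 0.2]
grip_width: 0.0236
grasp_force: 0.0
```

Call:
play_rows:
  steps:
    - [[0,0,0.01,0,0,0,0.024],[0,0,0.01,0,0,0,0.024],[0,0,0.009,0,0,0,0.024],[0,0,0,0,0,0,0.024],[0,0,0,0,0,0,0.002],[0,0,0,0,0,0,0.002],[0,0,0,0,0,0,0.002],[0,0,0,0,0,0,0.002],[0,0,0,0,0,0,0.002]]
  force: 10

```text
time_s: 34.6
tool_pos: [0.5498, -0.0683, 0.0603]
tool_rot: [180.0, -0.0, -2.2]
force: [0.7, -1.9, 0.2]
grip_width: 0.0078
grasp_force: 10.0
```

```bash
python3 -c "
from h import *
st()"
```

```text
{'time_s': 34.6, 'tool_pos': [0.5498, -0.0683, 0.0603], 'tool_rot': [179.9587, -0.0339, -2.1813], 'qpos': [-45.0299, 23.4999, 58.9917, 109.036, -23.1047, 60.3959, -68.566], 'force': [0.7206, -1.8752, 0.2217], 'grip_width': 0.0078, 'grasp_force': 10.0005}
```

Call:
play_rows:
  steps:
    - [[0,0.005,0,0,0,0,0.002],[0,0.008,0,0,0,0,0.002],[0,0.01,0,0,0,0,0.002],[0,0.01,0,0,0,0,0.002],[0,0.01,0,0,0,0,0.002],[0,0.01,0.0003,0,0,0,0.002],[0,0.01,0.0003,0,0,0,0.002],[0,0.01,0.0003,0,0,0,0.002],[0,0.01,0.0003,0,0,0,0.002],[0,0.01,0.0003,0,0,0,0.002],[0,0.007,0.0003,0,0,0,0.002],[0,0,0,0,0,0,0.002]]

```text
time_s: 35.8
tool_pos: [0.5453, -0.1703, 0.0584]
tool_rot: [179.9, 0.0, -2.3]
force: [-1.5, -1.7, 1.6]
grip_width: 0.0086
grasp_force: 10.1
```

```bash
python3 - <<'E'
from h import *
o=st();t=cam('top')
for d in silhouettes('top','tray_c')[:3]:
    Q=unproj(t,np.argwhere(d['pixels'])[:,::-1],.058)[:,:2].astype(np.float32);print(d['p'],d['extent'],cv2.minAreaRect(Q))
E
```

```text
{'time_s': 35.8, 'tool_pos': [0.5453, -0.1703, 0.0584], 'tool_rot': [179.8504, 0.0001, -2.2857], 'qpos': [-32.9629, 26.113, 58.1571, 106.6926, -25.0897, 61.2109, -57.2324], 'force': [-1.4507, -1.6916, 1.6279], 'grip_width': 0.0086, 'grasp_force': 10.131}
0.67 [228.4, 203.2, 294.0, 257.2] ((0.5574643611907959, 0.15797577798366547), (0.1551566869020462, 0.13970687985420227), 87.8253402709961)
0.66 [233.2, 179.8, 343.7, 292.0] ((0.5503356456756592, 0.08493462204933167), (0.2765969932079315, 0.29929155111312866), 89.02816009521484)
0.5 [256.7, 232.4, 278.5, 246.8] ((0.5245621800422668, 0.14471139013767242), (0.042321592569351196, 0.03786936402320862), 46.801815032958984)
```

Call:
play_rows:
  steps:
    - [[0.001,0.008,0.0002,0,0,0,0.002],[0.001,0.01,0.0002,0,0,0,0.002],[0.001,0.01,0.0002,0,0,0,0.002],[0.001,0.01,0.0002,0,0,0,0.002],[0.001,0.01,0.0002,0,0,0,0.002],[0.001,0.01,0.0002,0,0,0,0.002],[0.001,0.01,0,0,0,0,0.002],[0.001,0.01,0,0,0,0,0.002],[0.001,0.01,0,0,0,0,0.002],[0.001,0.01,0,0,0,0,0.002],[0.001,0.01,0,0,0,0,0.002],[0,0,0,0,0,0,0.002]]

```text
time_s: 37.1
tool_pos: [0.5525, -0.2793, 0.0574]
tool_rot: [179.8, -0.1, -2.3]
force: [0.5, -2.3, 1.4]
grip_width: 0.0082
grasp_force: 10.0
```

Call:
play_rows:
  steps:
    - [[0,0,0,0,0,0,0.024],[0,0,0,0,0,0,0.024],[0,0,0,0,0,0,0.024],[0,0,0,0,0,0,0.024],[0,0,-0.02,0,0,0,0.024],[0,0,-0.04,0,0,0,0.024],[0,0,-0.04,0,0,0,0.07],[0,0,-0.045,0,0,0,0.07],[-0.03,0,0,0,0,0,0.07],[-0.03,0,0,0,0,0,0.07],[0,0,0,0,0,0,0.07],[0,0,0,0,0,0,0.07]]

```text
time_s: 38.3
tool_pos: [0.493, -0.2732, 0.2023]
tool_rot: [-179.9, -0.1, -2.1]
force: [0.9, -0.3, -0.4]
grip_width: 0.0636
grasp_force: 0.0
```

```bash
python3 - <<'E'
from h import *
o=st();w=cam('wrist','w9.png')
for n in ['gift0_c','tray2_c']:
  for d in silhouettes('wrist',n)[:4]: print(n,d['p'],np.round(d['extent']))
E
```

```text
{'time_s': 38.3, 'tool_pos': [0.493, -0.2732, 0.2023], 'tool_rot': [-179.9083, -0.0983, -2.148], 'qpos': [-29.7207, 15.0326, 65.7033, 99.1391, -14.3029, 74.9796, -53.1498], 'force': [0.8602, -0.2829, -0.3879], 'grip_width': 0.0636, 'grasp_force': 0.0}
gift0_c 0.83 [181.  75. 261. 152.]
gift0_c 0.19 [  1.   9. 115. 304.]
tray2_c 0.96 [152.  67. 338. 240.]
tray2_c 0.42 [  1.  14. 118. 304.]
```

View pics/w9.png

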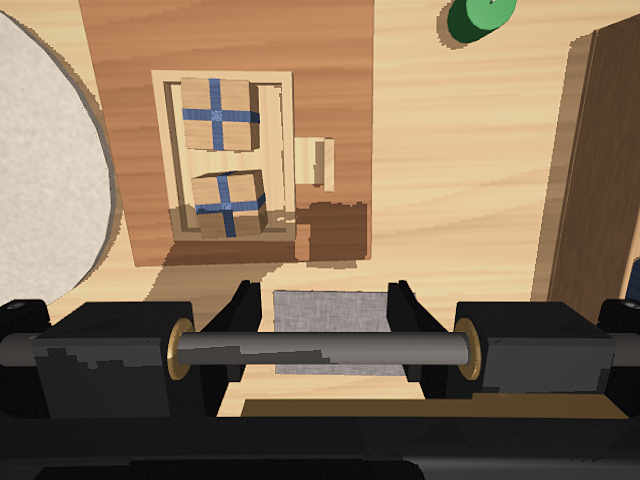

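Tray 2's whole body is on the board, with its gifts' ribbon crosses at about (216,116) and (229,207). I'll convert those with a template match in a fresh, settled picture.

```bash
python3 - <<'E'
from h import *
st();c=cam('wrist');w=cv2.imread('pics/w9.png')[:,:,::-1]
def tm(u,v,r=14):
    m=cv2.matchTemplate(c['frame'],np.ascontiguousarray(w[v-r:v+r+1,u-r:u+r+1]),cv2.TM_CCOEFF_NORMED);_,s,_,l=cv2.minMaxLoc(m);return (l[0]+r,l[1]+r),s
for n,(u,v),z in [('gA',(216,116),.083),('gB',(229,207),.083),('trayTL',(154,71),.058),('trayTR',(292,72),.058),('trayBL',(174,240),.058),('mat1',(274,292),.004),('tab',(329,164),.088)]:
    p,s=tm(u,v);print(n,p,round(s,2),np.round(unproj(c,p,z)[0],4))
print(np.round(unproj(c,[(181,77),(250,82)],.083),4))
E
```

```text
{'time_s': 38.45, 'tool_pos': [0.4939, -0.2732, 0.2021], 'tool_rot': [179.9648, -0.0125, -2.076], 'qpos': [-29.669, 15.2119, 65.6005, 99.0335, -14.3004, 74.9843, -53.1511], 'force': [-0.7992, 0.4031, -0.4141], 'grip_width': 0.0687, 'grasp_force': 0.0}
gA (216, 117) 0.96 [ 0.5882 -0.1949  0.083 ]
gB (229, 208) 0.89 [ 0.5186 -0.1964  0.083 ]
trayTL (154, 72) 0.98 [ 0.6238 -0.1437  0.058 ]
trayTR (292, 73) 0.98 [ 0.6198 -0.2519  0.058 ]
trayBL (171, 241) 0.92 [ 0.4849 -0.1335  0.058 ]
mat1 (269, 293) 0.78 [ 0.404  -0.2078  0.004 ]
tab (329, 165) 0.99 [ 0.5505 -0.2785  0.088 ]
[[ 0.6162 -0.1732  0.083 ]
 [ 0.6113 -0.2228  0.083 ]]
```

Call:
play_rows:
  steps:
    - [[0.0304,-0.0268,0,0,0,0,0.064],[0.0304,-0.0268,0,0,0,0,0.064],[0.0303,-0.0268,0,0,0,0,0.064],[0,0,0,0,0,0,0.064],[0,0,0.04,0,0,0,0.064],[0,0,0.04,0,0,0,0.064],[0,0,0.03,0,0,0,0.064],[0,0,0.018,0,0,0,0.064],[0,0,0.013,0,0,0,0.064],[0,0,0,0,0,0,0.064],[0,0,0,0,0,0,0.064]]

```text
time_s: 39.6
tool_pos: [0.5878, -0.1974, 0.0621]
tool_rot: [180.0, -0.1, -2.2]
force: [-0.4, 0.6, 0.1]
grip_width: 0.064
grasp_force: 0.0
```

Call:
play_rows:
  steps:
    - [[0,0,0,0,0,0,0.04],[0,0,0,0,0,0,0.04],[0,0,0,0,0,0,0.04],[0,0,0,0,0,0,0.04],[0,0,0,0,0,0,0.04]]
  force: 20

```text
time_s: 40.1
tool_pos: [0.5876, -0.1968, 0.0622]
tool_rot: [-180.0, -0.1, -2.1]
force: [-0.4, 0.3, 5.4]
grip_width: 0.05
grasp_force: 19.9
```

```bash
python3 -c "
from h import *
st()"
```

```text
{'time_s': 40.1, 'tool_pos': [0.5876, -0.1968, 0.0622], 'tool_rot': [-179.9915, -0.0936, -2.1475], 'qpos': [-26.2907, 31.2833, 55.0259, 99.4931, -28.2598, 64.1738, -54.5994], 'force': [-0.4165, 0.311, 5.3668], 'grip_width': 0.05, 'grasp_force': 19.9012}
```

Call:
play_rows:
  steps:
    - [[0,0,-0.02,0,0,0,0.04],[0,0,-0.04,0,0,0,0.04],[0,0,-0.03,0,0,0,0.04],[-0.0365,0.0235,0,0,0,0,0.04],[-0.0365,0.0235,0,0,0,0,0.04],[-0.0365,0.0235,0,0,0,0,0.04],[-0.0365,0.0235,0,0,0,0,0.04],[-0.0365,0.0235,0,0,0,0,0.04],[-0.0365,0.0235,0,0,0,0,0.04],[0,0,0,0,0,0,0.04],[0,0,0,0,0,0,0.04]]

```text
time_s: 41.2
tool_pos: [0.3622, -0.3296, 0.151]
tool_rot: [-179.9, -0.1, -2.3]
force: [0.7, 0.2, -1.2]
grip_width: 0.05
grasp_force: 19.9
```

```bash
python3 -c "
from h import *
st()
c=cam('top')
for d in silhouettes('top','mat_c')[:1]+silhouettes('top','gift0_c'):
    print(d['p'],d['extent'],unproj(c,np.argwhere(d['pixels']).mean(0)[::-1],.02))"
```

```text
{'time_s': 41.2, 'tool_pos': [0.3622, -0.3296, 0.151], 'tool_rot': [-179.8787, -0.114, -2.2924], 'qpos': [-27.849, 0.4608, 68.5637, 112.4869, -0.6446, 67.3321, -51.3299], 'force': [0.738, 0.2192, -1.214], 'grip_width': 0.05, 'grasp_force': 19.8973}
0.59 [394.4, 289.7, 449.8, 336.1] [[ 0.3393449  -0.26056127  0.02      ]]
0.28 [240.2, 309.9, 259.6, 332.9] [[0.31949127 0.19145434 0.02      ]]
```

Call:
play_rows:
  steps:
    - [[0,0,0.04,0,0,0,0.04],[0,0,0.04,0,0,0,0.04],[0,0,0.03,0,0,0,0.04],[0,0,0.0165,0,0,0,0.04],[0,0,0,0,0,0,0.04],[0,0,0,0,0,0,0.04]]

```text
time_s: 41.95
tool_pos: [0.3631, -0.3292, 0.0241]
tool_rot: [179.9, 0.1, -2.1]
force: [-1.1, -0.1, -0.7]
grip_width: 0.0502
grasp_force: 20.0
```

```bash
python3 -c "
from h import *
st()"
```

```text
{'time_s': 41.95, 'tool_pos': [0.3631, -0.3292, 0.0241], 'tool_rot': [179.942, 0.1293, -2.0634], 'qpos': [-16.1548, 18.5227, 62.2226, 119.1417, -20.2201, 53.7946, -34.9804], 'force': [-1.0637, -0.1118, -0.7407], 'grip_width': 0.0502, 'grasp_force': 19.9998}
```

Call:
play_rows:
  steps:
    - [[0,0,0.0005,0,0,0,0.058],[0,0,0,0,0,0,0.058],[0,0,0,0,0,0,0.058],[0,0,-0.03,0,0,0,0.058],[0,0,-0.04,0,0,0,0.064],[0,0,-0.04,0,0,0,0.064],[0,0,-0.01,0,0,0,0.064],[0.038,-0.035,0,0,0,0,0.064],[0.038,-0.035,0,0,0,0,0.064],[0.038,-0.035,0,0,0,0,0.064],[0.0366,-0.0342,0,0,0,0,0.064],[0,0,0,0,0,0,0.064]]

```text
time_s: 43.15
tool_pos: [0.52, -0.1917, 0.1431]
tool_rot: [-180.0, -0.0, -1.5]
force: [-0.1, -0.4, -0.2]
grip_width: 0.064
grasp_force: 0.0
```

Call:
play_rows:
  steps:
    - [[0,0,0,0,0,0,0.064],[0,0,0,0,0,0,0.064]]

```text
time_s: 43.35
tool_pos: [0.5136, -0.2003, 0.1438]
tool_rot: [180.0, 0.0, -2.2]
force: [-0.0, -0.5, -0.3]
grip_width: 0.0641
grasp_force: 0.0
```

```bash
python3 -c "
from h import *
st()
c=cam('top')
for n in ['gift0_c','mat_c']:
  for d in silhouettes('top',n): print(n,d['p'],np.round(d['extent']),unproj(c,np.argwhere(d['pixels']).mean(0)[::-1],.044))
s=cam('scene')
for d in silhouettes('scene','gift0_c'): print('scene',d['p'],np.round(d['extent']),unproj(s,np.argwhere(d['pixels']).mean(0)[::-1],.03))
print(proj(s,[(.363,-.33,.024),(.5186,-.1964,.063)]))
"
```

```text
{'time_s': 43.35, 'tool_pos': [0.5136, -0.2003, 0.1438], 'tool_rot': [179.9839, 0.0394, -2.2454], 'qpos': [-33.308, 14.9776, 59.7257, 104.7982, -13.882, 68.1443, -61.4336], 'force': [-0.0097, -0.4734, -0.3337], 'grip_width': 0.0641, 'grasp_force': 0.0}
gift0_c 0.59 [432. 299. 453. 316.] [[ 0.36525447 -0.32686882  0.044     ]]
mat_c 0.74 [408. 292. 454. 333.] [[ 0.33467029 -0.298349    0.044     ]]
scene 0.48 [228. 148. 241. 172.] [[ 0.38383005 -0.32170467  0.03      ]]
scene 0.38 [275. 208. 429. 340.] [[0.58008888 0.06505943 0.03      ]]
[[238.72912396 160.83469887]
 [245.47715858 204.03910165]]
```

Call:
play_rows:
  steps:
    - [[0.005,-0.004,0,0,0,0,0.064],[0,0,0.03,0,0,0,0.064],[0,0,0.025,0,0,0,0.064],[0,0,0.015,0,0,0,0.064],[0,0,0.012,0,0,0,0.064],[0,0,0,0,0,0,0.064],[0,0,0,0,0,0,0.04],[0,0,0,0,0,0,0.04],[0,0,0,0,0,0,0.04],[0,0,0,0,0,0,0.04],[0,0,0,0,0,0,0.04]]

```text
time_s: 44.7
tool_pos: [0.5207, -0.1957, 0.0631]
tool_rot: [180.0, -0.1, -2.2]
force: [-0.6, 0.4, 4.9]
grip_width: 0.0509
grasp_force: 19.5
```

Call:
play_rows:
  steps:
    - [[0,0,0,0,0,0,0.04],[0,0,-0.02,0,0,0,0.04],[0,0,-0.04,0,0,0,0.04],[0,0,-0.03,0,0,0,0.04],[0,0,0,0,0,0,0.04]]

```text
time_s: 45.2
tool_pos: [0.5222, -0.1966, 0.1559]
tool_rot: [180.0, -0.4, -2.2]
force: [1.0, -0.6, -0.3]
grip_width: 0.0506
grasp_force: 19.6
```

```bash
python3 -c "
from h import *
st()"
```

```text
{'time_s': 45.2, 'tool_pos': [0.5222, -0.1966, 0.1559], 'tool_rot': [179.968, -0.4035, -2.1547], 'qpos': [-33.9918, 14.8582, 60.0232, 103.4668, -13.8869, 69.1597, -62.0353], 'force': [1.0149, -0.6362, -0.2599], 'grip_width': 0.0506, 'grasp_force': 19.5609}
```

Call:
play_rows:
  steps:
    - [[-0.0377,0.0137,0,0,0,0,0.04],[-0.0377,0.0137,0,0,0,0,0.04],[-0.0376,0.0137,0,0,0,0,0.04],[-0.0376,0.0138,0,0,0,0,0.04],[0,0,0,0,0,0,0.04],[0,0,0,0,0,0,0.04]]

```text
time_s: 45.8
tool_pos: [0.3669, -0.244, 0.1518]
tool_rot: [-179.8, -0.1, -2.2]
force: [0.6, 0.7, -0.6]
grip_width: 0.0509
grasp_force: 19.6
```

```bash
python3 -c "
from h import *
st()"
```

```text
{'time_s': 45.8, 'tool_pos': [0.3669, -0.244, 0.1518], 'tool_rot': [-179.7777, -0.1466, -2.189], 'qpos': [-37.1291, -14.9602, 61.1104, 118.2856, 13.6797, 69.5569, -73.8968], 'force': [0.6206, 0.7319, -0.6152], 'grip_width': 0.0509, 'grasp_force': 19.5608}
```

Call:
play_rows:
  steps:
    - [[0,0,0.04,0,0,0,0.04],[0,0,0.04,0,0,0,0.04],[0,0,0.03,0,0,0,0.04],[0,0,0.0165,0,0,0,0.04],[0,0,0,0,0,0,0.04],[0,0,0,0,0,0,0.04]]

```text
time_s: 46.4
tool_pos: [0.367, -0.2452, 0.025]
tool_rot: [179.8, 0.2, -2.1]
force: [1.0, 0.3, -1.4]
grip_width: 0.0501
grasp_force: 20.0
```

```bash
python3 -c "
from h import *
st()"
```

```text
{'time_s': 46.4, 'tool_pos': [0.367, -0.2452, 0.025], 'tool_rot': [179.7993, 0.2018, -2.1218], 'qpos': [-34.114, 9.4622, 68.6108, 125.4913, -10.9065, 51.6048, -51.0583], 'force': [0.963, 0.3217, -1.3863], 'grip_width': 0.0501, 'grasp_force': 19.9998}
```

Call:
play_rows:
  steps:
    - [[0,0,0.0005,0,0,0,0.058],[0,0,0,0,0,0,0.058],[0,0,0,0,0,0,0.058],[0,0,-0.03,0,0,0,0.058],[0,0,-0.04,0,0,0,0.058],[0,0,-0.04,0,0,0,0.058],[0.04,-0.02,-0.02,0,0,0,0.058],[0.04,-0.04,-0.02,0,0,0,0.058],[0.02,-0.05,0,0,0,0,0.058],[0.01,-0.05,0,0,0,0,0.058],[0,-0.05,0,0,0,0,0.058],[0,0,0,0,0,0,0.058]]

```text
time_s: 47.6
tool_pos: [0.4768, -0.0418, 0.172]
tool_rot: [-179.8, -0.0, -1.5]
force: [1.0, 0.2, -0.8]
grip_width: 0.0581
grasp_force: 0.0
```

Call:
play_rows:
  steps:
    - [[0,-0.05,0,0,0,0,0.058],[0,-0.05,0,0,0,0,0.058],[0,-0.05,0,0,0,0,0.058],[0,-0.05,0,0,0,0,0.058],[0,-0.05,0,0,0,0,0.058],[0,0,0,0,0,0,0.058],[0,0,0,0,0,0,0.058]]

```text
time_s: 48.3
tool_pos: [0.4857, 0.2007, 0.172]
tool_rot: [180.0, -0.0, -2.0]
force: [0.8, -0.6, -1.1]
grip_width: 0.0577
grasp_force: 0.0
```

```bash
python3 -c "
from h import *
st()
c=cam('top','t9.png')
for n,z in [('gift0_c',.044),('mat_c',.004),('tray_c',.058),('candle0_c',.092),('mug',.05),('spool',.03),('tree',.05)]:
  for d in silhouettes('top',n): print(n,round(d['p'],2),np.round(d['extent']),unproj(c,np.argwhere(d['pixels']).mean(0)[::-1],z)[0].round(3))
s=cam('scene','s9.png')
for n,z in [('gift0_c',.03),('tray_c',.05),('candle0_c',.07)]:
  for d in silhouettes('scene',n): print('scene',n,round(d['p'],2),np.round(d['extent']),unproj(s,np.argwhere(d['pixels']).mean(0)[::-1],z)[0].round(3))
h=cv2.cvtColor(c['frame'],cv2.COLOR_RGB2HSV);m=cv2.inRange(h,(0,0,0),(179,60,140))
w=cv2.imread('pics/top0.png')[:,:,::-1]
d=(np.abs(c['frame'].astype(int)-w).max(2)>70).astype(np.uint8);n,l,st_,ce=cv2.connectedComponentsWithStats(d)
print([s.tolist() for s in st_[1:] if s[4]>50])
"
```

```text
{'time_s': 48.3, 'tool_pos': [0.4857, 0.2007, 0.172], 'tool_rot': [179.9654, -0.0353, -1.9896], 'qpos': [-64.6688, 5.4026, 41.8373, 105.979, -3.7825, 70.0132, -113.6544], 'force': [0.8369, -0.6045, -1.1097], 'grip_width': 0.0577, 'grasp_force': 0.0}
gift0_c 0.76 [431. 299. 451. 319.] [ 0.364 -0.326  0.044]
tray_c 0.6 [232. 199. 292. 255.] [0.566 0.138 0.058]
tray_c 0.21 [242. 181. 350. 291.] [0.55  0.046 0.058]
candle0_c 0.77 [458. 192. 477. 208.] [ 0.65  -0.389  0.092]
candle0_c 0.59 [235. 202. 290. 260.] [0.562 0.132 0.092]
mug 0.72 [409. 135. 446. 183.] [ 0.764 -0.291  0.05 ]
spool 0.44 [175. 190. 196. 213.] [0.64  0.384 0.03 ]
tree 0.56 [246. 309. 258. 331.] [0.324 0.177 0.05 ]
scene gift0_c 0.96 [226. 148. 251. 174.] [ 0.371 -0.325  0.03 ]
scene gift0_c 0.22 [379. 242. 399. 273.] [0.489 0.136 0.03 ]
scene tray_c 0.87 [339. 239. 429. 318.] [0.564 0.151 0.05 ]
scene candle0_c 0.84 [120. 212. 146. 238.] [ 0.689 -0.365  0.07 ]
scene candle0_c 0.63 [379. 244. 397. 272.] [0.522 0.144 0.07 ]
[[162, 198, 115, 227, 13612], [256, 208, 22, 21, 178], [459, 234, 13, 14, 104], [372, 258, 40, 4, 99], [457, 269, 13, 14, 107], [0, 357, 220, 102, 8231], [0, 422, 140, 58, 4166], [216, 444, 59, 36, 873]]
```

```bash
python3 -c "
from h import *
for k in ['top','scene']:
    c=cam(k);f=c['frame'].astype(int)
    m=((f[...,2]>f[...,0]+15)&(f[...,2]>f[...,1]+5)).astype(np.uint8)
    n,l,s,ce=cv2.connectedComponentsWithStats(cv2.dilate(m,np.ones((3,3))))
    for i in range(1,n):
        if s[i,4]>15: print(k,s[i].tolist(),unproj(c,ce[i],.04)[0].round(3))
    print(proj(c,[(.363,-.329,.044),(.367,-.245,.044)]).round(1).tolist())
    m=cv2.inRange(cv2.cvtColor(c['frame'],cv2.COLOR_RGB2HSV),(0,0,60),(179,60,130))
    for p in [(.367,-.245,.044),(.367,-.287,.004),(.31,-.3,.004),(.363,-.329,.044)]:
        u,v=proj(c,[p])[0].astype(int);print(p,c['frame'][v-3:v+4:3,u-6:u+7:6].tolist())
"
```

```text
top [73, 222, 33, 21, 638] [0.546 0.647 0.04 ]
top [533, 281, 36, 30, 824] [ 0.4   -0.628  0.04 ]
top [400, 296, 21, 21, 139] [ 0.366 -0.245  0.04 ]
top [430, 297, 23, 21, 144] [ 0.366 -0.329  0.04 ]
[[441.8, 307.8], [410.4, 305.7]]
(0.367, -0.245, 0.044) [[[196, 139, 81], [83, 82, 101], [191, 136, 77]], [[109, 93, 100], [70, 83, 120], [121, 97, 101]], [[173, 127, 87], [80, 86, 111], [171, 125, 91]]]
(0.367, -0.287, 0.004) [[[190, 134, 74], [119, 112, 110], [61, 55, 53]], [[121, 100, 103], [113, 105, 105], [56, 52, 53]], [[161, 123, 96], [111, 105, 103], [62, 54, 56]]]
(0.31, -0.3, 0.004) [[[114, 107, 106], [112, 106, 103], [118, 111, 109]], [[121, 112, 111], [116, 109, 108], [121, 113, 112]], [[114, 109, 105], [115, 110, 107], [110, 104, 104]]]
(0.363, -0.329, 0.044) [[[184, 134, 85], [126, 107, 100], [194, 136, 79]], [[77, 83, 105], [62, 86, 124], [83, 85, 109]], [[201, 143, 84], [110, 95, 100], [186, 134, 83]]]
scene [121, 118, 33, 27, 606] [ 0.396 -0.637  0.04 ]
scene [235, 154, 6, 4, 24] [ 0.362 -0.332  0.04 ]
scene [263, 163, 6, 5, 27] [ 0.361 -0.247  0.04 ]
[[237.9, 154.7], [264.9, 165.4]]
(0.367, -0.245, 0.044) [[[104, 96, 101], [186, 136, 91], [120, 100, 95]], [[174, 130, 88], [90, 92, 114], [164, 125, 93]], [[186, 136, 86], [117, 99, 98], [126, 102, 92]]]
(0.367, -0.287, 0.004) [[[52, 40, 38], [110, 82, 58], [174, 128, 83]], [[65, 56, 52], [97, 85, 76], [72, 57, 43]], [[92, 86, 82], [109, 98, 90], [68, 53, 39]]]
(0.31, -0.3, 0.004) [[[115, 106, 102], [129, 116, 107], [202, 158, 110]], [[117, 110, 106], [126, 112, 100], [157, 128, 102]], [[115, 107, 103], [169, 130, 96], [179, 133, 91]]]
(0.363, -0.329, 0.044) [[[181, 140, 99], [189, 138, 88], [111, 96, 99]], [[148, 115, 92], [120, 106, 108], [183, 137, 93]], [[182, 136, 86], [113, 97, 104], [115, 98, 94]]]
```

```bash
python3 -c "
from cell import sign_off
print(sign_off())"
```

```text
the job is handed in; nothing more can be done
None
```

The job is done and handed in at about 48 s of the 210 s limit: both gold candles are in their tray, which is home on the turntable, and the turntable is turned half a turn and caught. The second tray is back on the board and both gift boxes are on the mat; I last saw the candles standing just after the turn, not in the final pictures.

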